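# Open the ratchet gang clamp, load the sound blanks and scrap the odd ones

## Robot

A 6-joint arm with a two-finger parallel gripper is mounted at the origin on a cart in front of the work surface, level with it; the furniture and walls round the work are solid. World frame = base frame: x ahead of the robot, y to its left, z up, the work surface at z = 0. Lengths are in m, angles in rad, forces in N, time in s.
With the tool pointing down it reaches from about 0.375 to 0.9 m from the base axis. Payload 3.1 kg.
Tool frame: the origin (TCP) lies midway between the tips of the shut fingers; the grasp point (between the pads) lies 19 mm behind it; y points along the fingers, x is the direction in which the jaws open and shut, and the axes are right-handed (so a half turn about y gives the same grasp; the last joint's range is limited). The gripper opens to 85 mm and grips with 20 to 120 N. Pads are 22 mm wide; open, the fingers measure 114 mm over their backs; the gripper's body (76 mm by 85 mm) begins 54 mm behind the grasp point. The pads swing forward as they close: fully open they stand 13 mm farther back than shut.
Start: joints at [-1.395, 0.527, 1.433, -0, 1.181, -0.178], TCP at [0.217, -0.586, 0.231] pointing down, gripper open.
Joint ranges: [-3.08, 3.08], [-0.75, 2.2], [0.22, 2.44], [-1.43, 4.57], [0, 2.65], [-2.85, 2.85]. Speed limits (rad/s): [2.79, 2.79, 3.14, 3.14, 3.14, 3.14].

## Interface

Orientations are given as a rotation vector (axis times angle).
In Python, from plant import robot gives the robot as it stands. The module is installed in compiled form; this text tells all that it offers. Calls block until the motion is done:
- robot.move_to(position, orientation): joint-space move of the TCP to a pose.
- robot.move_straight(position, max_speed=0.15, frame=None): straight line of the TCP; frame=None keeps the orientation; max_speed is the mean speed in m/s.
- robot.set_joints(angles): joint-space move.
- robot.set_gripper(opening): opening from 0.0 (shut) to 1.0 (fully open); the grip force is fixed at half the most; returns when the fingers have stopped.
- robot.wait(seconds).
- robot.solve_ik(position, orientation): joint angles nearest the present ones, or None.
- robot.sense(): the state.
- robot.read_camera(name): name is "scene" or "top" or "wrist"; returns a dict with "frame" (480x640x3 uint8, red, green, blue), "intrinsics" (3x3 intrinsics, pixels), "position" and "rotation" of the camera in the world. Camera axes: x right, y down, z forward; pixel columns grow to the right and rows downward; lengths in m; the calibration is good to about 2 mm. A picture is of the moment at which its call begins. There is no depth.
A pose or a line that the arm cannot do raises robot.Unreachable and nothing moves.
- robot.sign_off(): hands the job in, once; it reports no verdict.
The state is a dict: "time": time; "qpos": joint angles; "qd": joint speeds; "joint_efforts": joint torques, N m; "tool_pos": TCP position; "tcp_rot": TCP orientation; "ft_force": force on the tool from outside, world axes, zero at the start; "ft_torque": the same for the moment, N m; "opening": opening from 0.0 (shut) to 1.0 (fully open).
Only numpy, scipy, OpenCV 4.12 (cv2) and the standard library are available. Lean on these libraries where they do the work, as an engineer would, in place of code of your own. Each camera call takes 0.05 s, during which the arm holds its last target.

## Task

The ratchet gang clamp has been wound in too far to take the new batch: throw its holding pawl over, out of the ratchet wheel, and draw the lever towards you until the jaw is fully open. Sort the batch on the bench: stand every sound full-length rectangular blank in the clamp, flat on the bed and side by side with its length across from jaw to fence, and drop the odd pieces (too short, chipped or wedge-shaped) into the scrap tray. Then drop the pawl back into the wheel and push the lever away from you until the jaw grips the blanks, and leave the clamp locked like that.

Things in the scene. Friction and masses are not known exactly. Their poses are not given: they have to be found in the camera images.
- bed_mid (a point): Middle of the clamp's flat bed, on its top, 20 mm above the bench. The clamp is fixed but stands turned; its axes: x from jaw (robot's side) to fence, y left along the jaws, z up. Fence face at x = +36 mm, jaw face at -36 mm when fully open. Jaws are 200 mm long, tops 40 mm above the bed. Bearing blocks 64 mm above the bench stand at x = -112 to -62, y = +-83 to 115 mm.
- jaw (a joint): Travel of the sliding jaw in m: 0 = fully open (72 mm gap), grows towards the fence, stops at 0.029. It rests against 60 mm blanks at 0.012. Driven only by the shaft: 0.016 m per rad of ratchet_wheel. Guide rails 12 mm higher than the bed flank it from y = +-103 to 116 mm.
- ratchet_wheel (a joint): Shaft angle, rad; the shaft carries ratchet wheel (81 mm, left end) and lever (right end). 0 = jaw open, lever leaning 0.9 towards the robot; grows as the lever is pushed over away from the robot, closing the jaw (lever upright at 0.9, 60 mm blanks gripped at 0.75, stop 1.8). Starts near 1.5. Stays where left; takes 2 to 6 N at the handle. With the pawl down it turns only to close (tooth 0.26 rad).
- lever_handle (a point): Middle of the lever's black round handle, 22 mm thick, 56 mm long, axis along the clamp's y, standing out to the right of the lever's flat arm (arm 35 mm left of this point). It runs on a circle of 100 mm radius about shaft_axis, can be taken across the clamp's x from above, and turns within the fingers.
- shaft_axis (a point): Point on the shaft's axis (along the clamp's y) straight in line with the middle of the lever handle; 52 mm above the bench. Fixed to the clamp; same axes as bed_mid.
- pawl (a joint): Angle of the flip-over holding pawl in rad: about 0 (-0.1 to 0.25) = lying in the teeth by its own weight; grows as it is lifted over, towards the fence; past about 1.2 it falls over by itself and rests thrown back at its stop, 2.4.
- pawl_pin (a point): Middle of the pawl's finger pin, 12 mm thick, 36 mm long, axis along the clamp's y, standing out to the left of pawl and ratchet wheel (both more than 25 mm to the right of this point). It swings on a circle of 48 mm radius about pawl_pivot, can be pinched across the clamp's x from above and turns within the fingers.
- pawl_pivot (a point): Point on the pawl's pivot axis (along the clamp's y) in line with the middle of the pin; 64 mm above the bench. With the pawl in the teeth the pin is 36 mm towards clamp -x and 32 mm higher than this point; thrown back it lies about 48 mm towards clamp +x at nearly the same height.
- saw_front (a point): Foremost point of the radial saw that stands fixed behind the work, an obstacle only: its blade guard fills x > 0.62 for y from -0.16 to 0, 50 to 300 mm above the bench, and its arm x > 0.62 for y from -0.20 to 0.07, 310 to 420 mm above it. Swing from clamp to batch on the robot's side of it (reach under about 0.5 m).
- scrap_tray_in (a point): Middle of the inner floor of the plywood scrap tray, a fixed open box 125 (its x) x 205 (its y) x 30 mm with 6 mm walls and floor, raised on four 13 mm feet: the inner floor is 19 mm and the rim 43 mm above the bench.
- blank_1_mid (a point): Centre of a sound blank: a pale wooden block 60 x 30 x 32 mm, long along its x, standing 32 mm high; takes its place in the clamp with x across from jaw to fence. May be absent.
- blank_2_mid (a point): Centre of a sound blank: a pale wooden block 60 x 30 x 32 mm, long along its x, standing 32 mm high; takes its place in the clamp with x across from jaw to fence. May be absent.
- blank_3_mid (a point): Centre of a sound blank: a pale wooden block 60 x 30 x 32 mm, long along its x, standing 32 mm high; takes its place in the clamp with x across from jaw to fence. May be absent.
- short_blank_mid (a point): Centre of an odd piece: same wood, section 30 x 32 mm, but only 46 mm long (along its x). May be absent.
- chipped_blank_mid (a point): Centre of an odd piece: as a blank, 60 (x) x 30 (y) x 32 mm, with one corner broken off on a slant at its +x, -y end (26 mm of the -y side and 18 mm of the end are gone). Its sides are parallel, 30 mm apart, only from x = -30 to +4 mm: grip it about 13 mm towards -x from this point. May be absent.
- wedge_mid (a point): Middle of an odd piece: a wooden wedge, 85 mm long (along its y), 34 mm wide (along its x, sides parallel) and 26 mm high at the thick end, sloping down to the other; the point is 13 mm above its flat underside. May be absent.
Not all that is in view belongs to the job. Leave any blue look-alike of the part that bears chipped_blank_mid alone.

How it is judged:
On the way, in this order (a step that is already met when the one before it is completed fails the run):
1. the pawl is thrown over, out of the ratchet wheel (value of joint pawl above 1.8 rad), for 0.2 s.
2. the wheel is turned back and the jaw fully open (value of joint jaw below 0.003 m), for 0.2 s.
3. every sound blank stands in the open clamp (value of joint jaw below 0.008 m and x of blank_1_mid in the frame of bed_mid between -0.012 and 0.012 m and y of blank_1_mid in the frame of bed_mid between -0.09 and 0.09 m and z of blank_1_mid in the frame of bed_mid between 0.012 and 0.02 m and angle between the x axis of each of blank_1_mid, blank_2_mid, blank_3_mid and the x axis of bed_mid, either way round below 0.12 rad and x of blank_2_mid in the frame of bed_mid between -0.012 and 0.012 m and y of blank_2_mid in the frame of bed_mid between -0.09 and 0.09 m and z of blank_2_mid in the frame of bed_mid between 0.012 and 0.02 m and x of blank_3_mid in the frame of bed_mid between -0.012 and 0.012 m and y of blank_3_mid in the frame of bed_mid between -0.09 and 0.09 m and z of blank_3_mid in the frame of bed_mid between 0.012 and 0.02 m), for 0.2 s.
At the end, for the whole second after the job is handed in: The pawl lies in the ratchet teeth, the jaw has closed on the blanks (within about 2 mm of touching), every sound blank stands flat on the bed between jaw and fence, with its length across, and every odd piece lies in the scrap tray (value of joint pawl below 0.35 rad and value of joint jaw between 0.0098 and 0.0135 m and x of blank_1_mid in the frame of bed_mid between 0.002 and 0.01 m and y of blank_1_mid in the frame of bed_mid between -0.09 and 0.09 m and z of blank_1_mid in the frame of bed_mid between 0.012 and 0.02 m and angle between the x axis of each of blank_1_mid, blank_2_mid, blank_3_mid and the x axis of bed_mid, either way round below 0.12 rad and x of blank_2_mid in the frame of bed_mid between 0.002 and 0.01 m and y of blank_2_mid in the frame of bed_mid between -0.09 and 0.09 m and z of blank_2_mid in the frame of bed_mid between 0.012 and 0.02 m and x of blank_3_mid in the frame of bed_mid between 0.002 and 0.01 m and y of blank_3_mid in the frame of bed_mid between -0.09 and 0.09 m and z of blank_3_mid in the frame of bed_mid between 0.012 and 0.02 m and x of short_blank_mid in the frame of scrap_tray_in between -0.056 and 0.056 m and y of short_blank_mid in the frame of scrap_tray_in between -0.096 and 0.096 m and z of short_blank_mid in the frame of scrap_tray_in between 0 and 0.065 m and x of chipped_blank_mid in the frame of scrap_tray_in between -0.056 and 0.056 m and y of chipped_blank_mid in the frame of scrap_tray_in between -0.096 and 0.096 m and z of chipped_blank_mid in the frame of scrap_tray_in between 0 and 0.065 m and x of wedge_mid in the frame of scrap_tray_in between -0.056 and 0.056 m and y of wedge_mid in the frame of scrap_tray_in between -0.096 and 0.096 m and z of wedge_mid in the frame of scrap_tray_in between 0 and 0.065 m).
Of blank_1, blank_2, blank_3 only 2 to 3 are there at a start; the rules pass over those that are not, and their reading is None.
Of short_blank, chipped_blank, wedge only 1 to 3 are there at a start; the rules pass over those that are not, and their reading is None.
At some moment in a run one of blank_1, blank_2, blank_3, short_blank, chipped_blank, wedge may be knocked a few centimetres aside while the robot is not near it.
Once in a run the grip may slacken for a moment while it holds something.
It also fails if it takes over 210 s, if anything falls off the work surface, if the arm or the gripper's body presses on something with over 40 N, if the wrist force passes 120 N, or if a joint passes its speed limit or range.

## Working session

There is one attempt and no reset: what is moved stays moved. The work goes in short steps, each a Python script; the robot and the scene stay as the last script left them, time stands still between calls to the robot, and variables do not carry over. Pictures are saved under pics/ and viewed, and the job is handed in when it is done.

```bash
mkdir -p pics; ls; cat > h.py <<'E'
import numpy as np, cv2
from plant import robot
def snap(n,f):
    c=robot.read_camera(n); cv2.imwrite('pics/'+f,c['frame'][:,:,::-1]); np.savez('pics/'+f[:-4]+'.npz',**{k:np.array(c[k]) for k in c}); return c
def load(f): return dict(np.load('pics/'+f+'.npz'))
def cast(c,u,v,z):
    d=np.array(c['rotation'])@np.linalg.inv(c['intrinsics'])@np.array([u,v,1.]); p=np.array(c['position']); return p+d*(z-p[2])/d[2]
def proj(c,P):
    q=np.array(c['rotation']).T@(np.array(P)-c['position']); q=np.array(c['intrinsics'])@q; return q[:2]/q[2]
E
python3 - <<'E'
from h import *
for n in ['scene','top','wrist']:
    c=snap(n,n+'0.png'); print(n,c['position'],c['rotation'],c['intrinsics'])
print(robot.sense())
E
```

```text
pics
scene [-0.22077008  0.46379071  0.95725541] [-1.18755033  2.2889536  -0.97745225] [[530.43161186   0.         311.78822163]
 [  0.         530.43161186 235.47114639]
 [  0.           0.           1.        ]]
top [ 0.06973031 -0.11293208  1.54905666] [-2.21859854  1.85634235 -0.28703334] [[562.72137271   0.         319.72789436]
 [  0.         562.72137271 245.95936047]
 [  0.           0.           1.        ]]
wrist [ 0.29349675 -0.55713833  0.37207221] [ 2.35065668 -1.63660545 -0.27121825] [[383.71314292   0.         317.59899404]
 [  0.         383.71314292 234.97306024]
 [  0.           0.           1.        ]]
{'time': 0.15, 'qpos': array([-1.39449340e+00,  5.28254209e-01,  1.43359066e+00, -1.86400883e-05,
        1.18139748e+00, -1.78483291e-01]), 'qd': array([ 0.00045522, -0.00089426, -0.00294256,  0.00031247,  0.00015522,
        0.0001648 ]), 'joint_efforts': array([ 6.07194615e-04, -4.42743659e+01, -1.78275597e+01, -2.95443315e-04,
        5.55965438e-03,  2.57636856e-06]), 'tool_pos': array([ 0.21705534, -0.58552515,  0.23056296]), 'tcp_rot': array([-1.35522966,  0.94480691, -0.94286143]), 'ft_force': array([ 0.01142742,  0.0488085 , -0.68982684]), 'ft_torque': array([-4.80383860e-02, -4.84387597e-02,  8.11484053e-05]), 'opening': 1.0004181756628454}
```

```bash
python3 - <<'E'
s=open('h.py').read()
s=s.replace("from plant import robot\n","from plant import robot\nfrom scipy.spatial.transform import Rotation as R\n").replace("np.savez('pics/'","c['rotation']=R.from_rotvec(c['rotation']).as_matrix(); np.savez('pics/'")
open('h.py','w').write(s)
from h import *
print(R.from_rotvec([-1.35522966,  0.94480691, -0.94286143]).as_matrix())
for n in ['scene','top','wrist']: snap(n,n+'0.png')
E
```

```text
[[ 3.47396306e-01 -3.06320715e-04  9.37718355e-01]
 [-9.37716994e-01  1.62110184e-03  3.47396331e-01]
 [-1.62655165e-03 -9.99998639e-01  2.75922652e-04]]
```

View pics/top0.png

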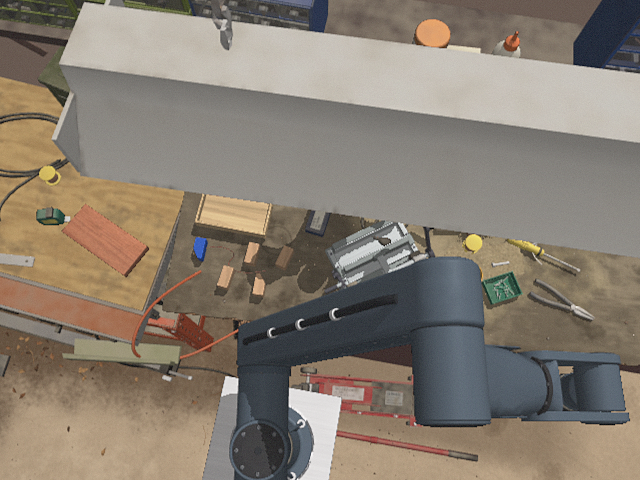

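View pics/scene0.png

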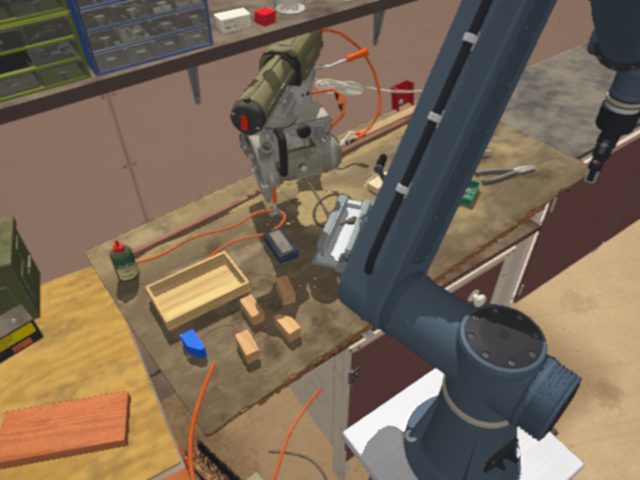

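View pics/wrist0.png

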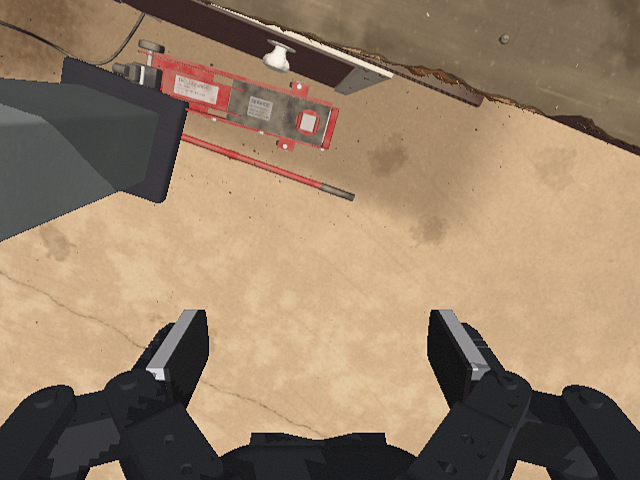

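```bash
cat >> h.py <<'E'
def rot(a): # tool down, opening dir at yaw a
    x=np.array([np.cos(a),np.sin(a),0]); y=np.array([0,0,-1.]); return R.from_matrix(np.column_stack([x,y,np.cross(x,y)])).as_rotvec()
E
python3 - <<'E'
from h import *
c=load('top0')
for n,p in dict(clamp=(375,252),tray=(233,217),b1=(224,278),b2=(250,253),b3=(258,289),b4=(285,258),blue=(200,248),saw=(317,220)).items(): print(n,cast(c,*p,0.02).round(3))
for a in np.arange(-3,3.1,0.5):
    s=robot.solve_ik([0.5,-0.15,0.3],rot(a)); print(a,None if s is None else s.round(2))
E
```

```text
clamp [ 0.556 -0.186  0.02 ]
tray [0.589 0.235 0.02 ]
b1 [0.406 0.219 0.02 ]
b2 [0.491 0.163 0.02 ]
b3 [0.392 0.119 0.02 ]
b4 [0.494 0.063 0.02 ]
blue [0.48  0.307 0.02 ]
saw [ 0.622 -0.006  0.02 ]
-3.0 [-0.51  0.31  1.6  -0.    1.23  2.49]
-2.5 [-0.51  0.31  1.6  -0.    1.23  1.99]
-2.0 [-0.51  0.31  1.6  -0.    1.23  1.49]
-1.5 [-0.51  0.31  1.6  -0.    1.23  0.99]
-1.0 [-0.51  0.31  1.6   0.    1.23  0.49]
-0.5 [-0.51  0.31  1.6  -0.    1.23 -0.01]
0.0 [-0.51  0.31  1.6   0.    1.23 -0.51]
0.5 [-0.51  0.31  1.6  -0.    1.23 -1.01]
1.0 [-0.51  0.31  1.6   0.    1.23 -1.51]
1.5 [-0.51  0.31  1.6  -0.    1.23 -2.01]
2.0 [-0.51  0.31  1.6  -0.    1.23 -2.51]
2.5 None
3.0 [-0.51  0.31  1.6   0.    1.23  2.78]
```

```bash
python3 - <<'E'
from h import *
robot.move_to([0.42,-0.17,0.36],rot(-np.pi/2)); snap('wrist','w1.png'); snap('top','t1.png'); 
robot.move_to([0.40,0.14,0.33],rot(-np.pi/2)); snap('wrist','w2.png'); snap('scene','s2.png');snap('top','t2.png'); print(robot.sense()['time'])
E
```

```text
3.4917
```

View pics/w1.png

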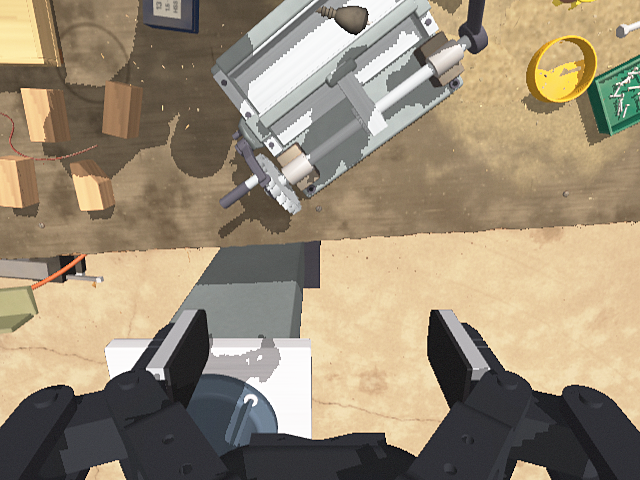

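View pics/w2.png

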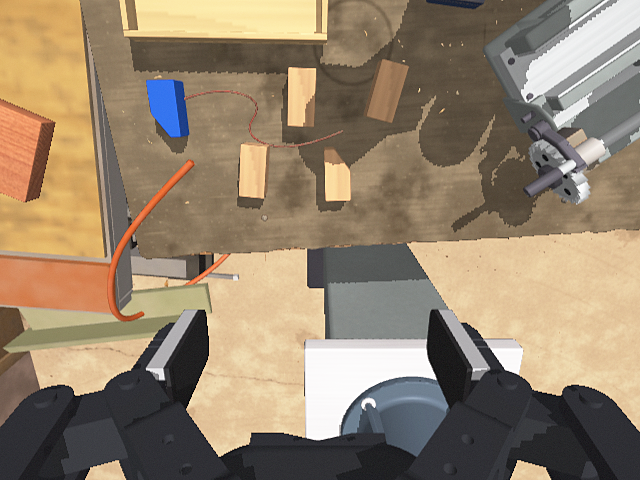

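View pics/s2.png

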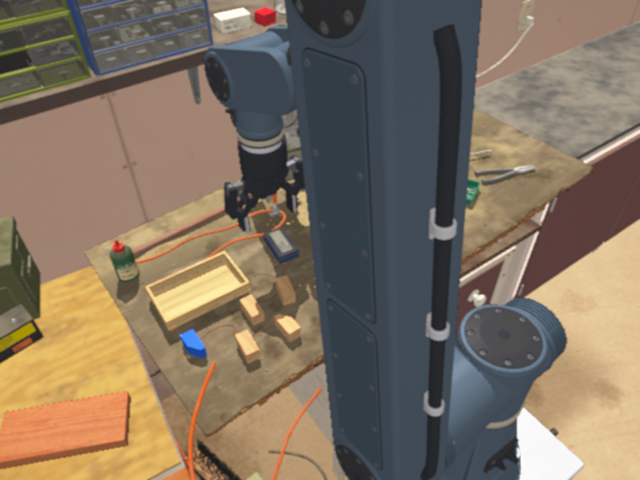

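View pics/t2.png

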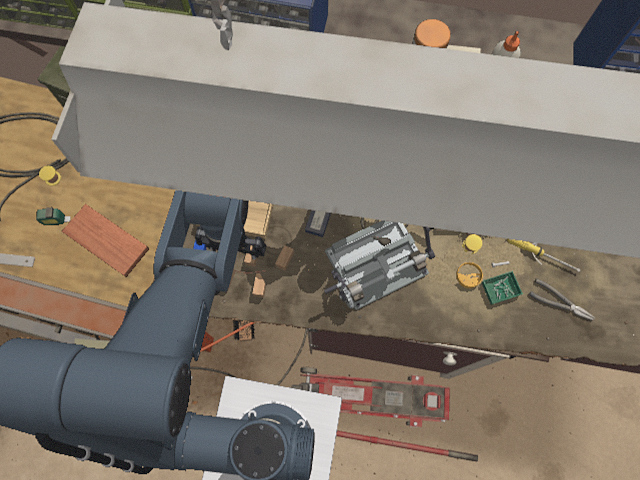

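```bash
python3 - <<'E'
from h import *
robot.move_to([0.43,-0.25,0.34],rot(-np.pi/2+0.57)); c=snap('wrist','w3.png'); snap('scene','s3.png');snap('top','t3.png'); print(c['position'],c['rotation'])
E
```

```text
[ 0.49853966 -0.20515618  0.48156692] [[ 0.5389895  -0.79809378 -0.26932628]
 [-0.84231125 -0.51123972 -0.17072112]
 [-0.00143883  0.31887345 -0.94779621]]
```

View pics/w3.png

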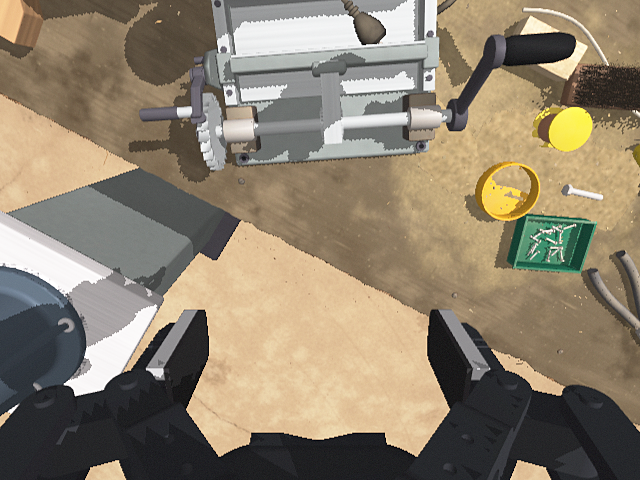

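View pics/t3.png

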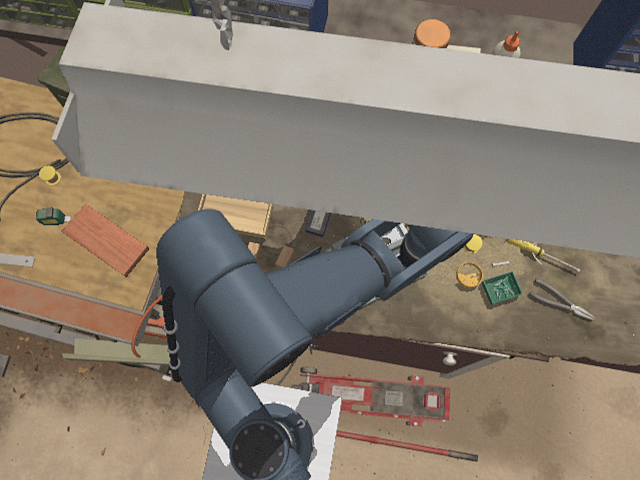

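View pics/s3.png

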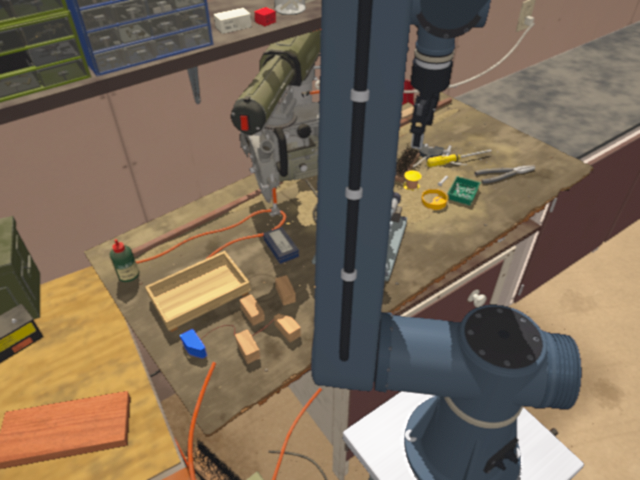

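```bash
python3 - <<'E'
import cv2
for f,r,o in [('w3',(0,180,120,360),'w3a'),('w3',(0,180,380,600),'w3b'),('w1',(0,230,190,510),'w1a'),('t1',(200,330,300,480),'t1a')]:
    im=cv2.imread(f'pics/{f}.png')[r[0]:r[1],r[2]:r[3]]; k=780/im.shape[1]; k=min(k,590/im.shape[0]); print(o,k); cv2.imwrite(f'pics/{o}.png',cv2.resize(im,None,fx=k,fy=k,interpolation=cv2.INTER_CUBIC))
E
```

```text
w3a 3.25
w3b 3.2777777777777777
w1a 2.4375
t1a 4.333333333333333
```

View pics/w3a.png

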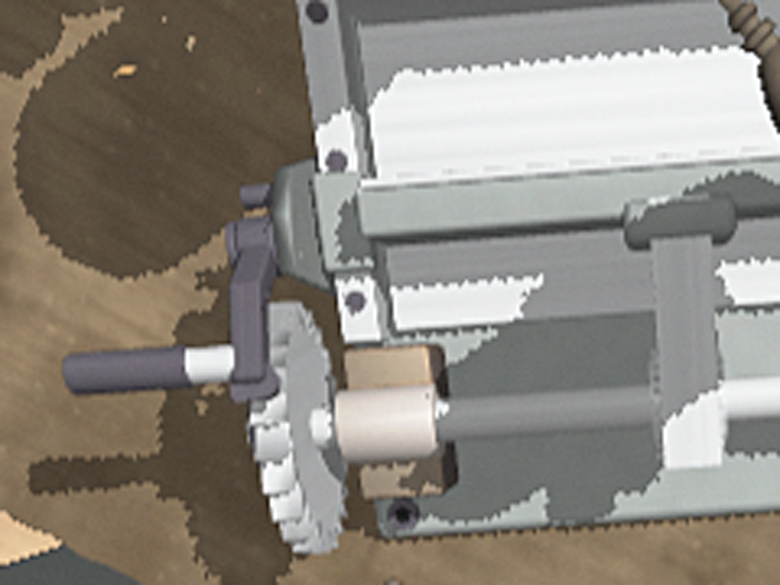

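View pics/w3b.png

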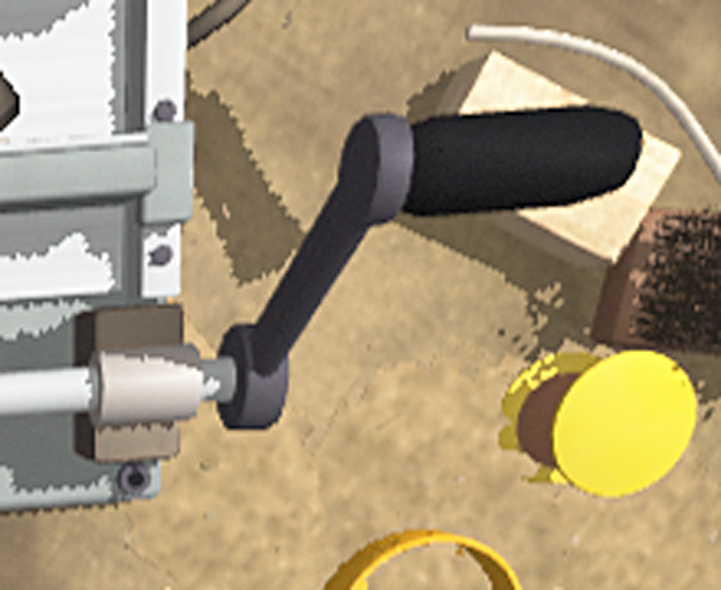

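View pics/w1a.png

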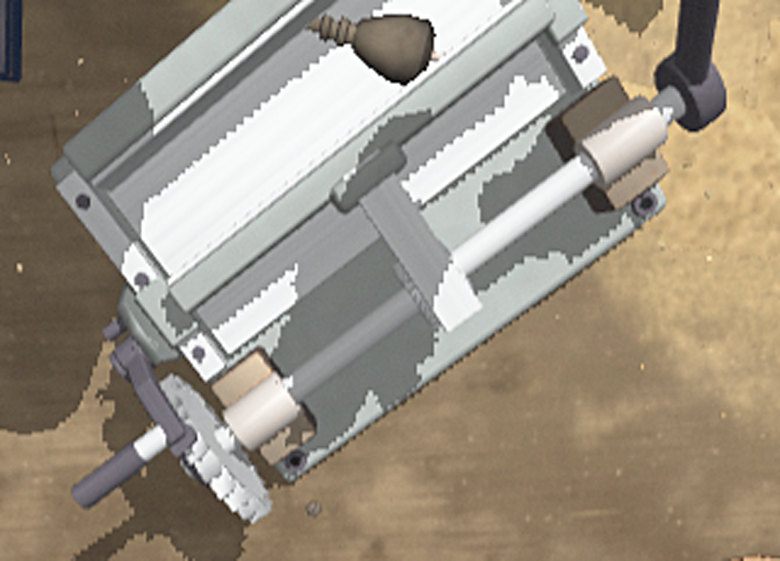

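View pics/t1a.png

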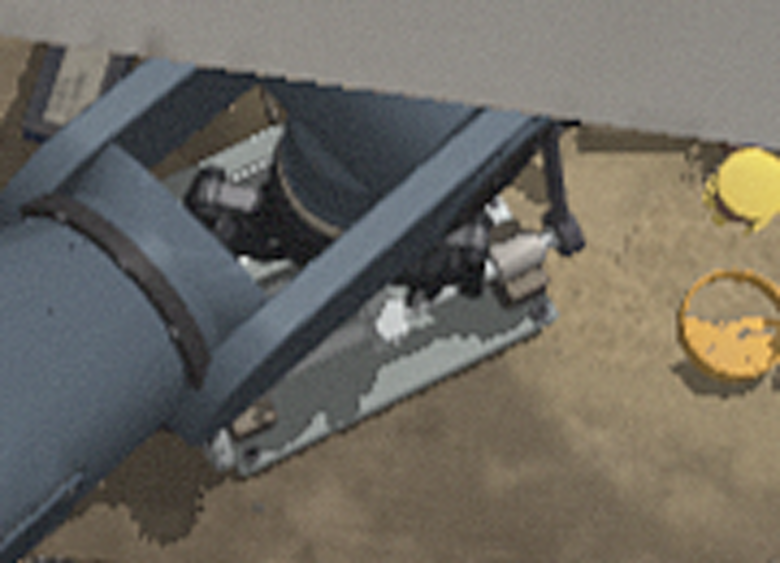

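```bash
cat >> h.py <<'E'
def tri(obs):
    A=[];b=[]
    for c,u,v in obs:
        d=np.array(c['rotation'])@np.linalg.inv(c['intrinsics'])@np.array([u,v,1.]); d/=np.linalg.norm(d); M=np.eye(3)-np.outer(d,d); A.append(M); b.append(M@c['position'])
    A=np.vstack(A);b=np.hstack(b); x,r,_,_=np.linalg.lstsq(A,b,rcond=None); return x, np.sqrt(r)
E
python3 - <<'E'
from h import *
w1,w3=load('w1'),load('w3')
for c,l,r in [(w1,(297.5,169),(447.6,58.7)),(w3,(240,129.2),(424.8,117.5))]:
    L=cast(c,*l,.052);Rr=cast(c,*r,.052); d=L-Rr; print(L.round(4),Rr.round(4),np.linalg.norm(d),np.arctan2(-d[0],d[1]))
T=lambda n,a,b:print(n,*tri([(w1,*a),(w3,*b)]))
k1,k3=2.4375,3.25
p1=lambda x,y:(190+x/k1,y/k1); p3=lambda x,y:(120+x/k3,y/k3); p3b=lambda x,y:(380+x/3.2778,y/3.2778)
T('L boss',(297.5,169),(240,129.2)); T('R boss',(447.6,58.7),(424.8,117.5))
T('pin end',p1(85,495),p3(75,373))
T('pin base(white/dark)',p1(145,455),p3(186,365))
T('screw R',p1(646,204),p3b(134,480))
T('screw L',p1(296,460),p3(403,515))
T('screw rail Lmid',p1(198,353),p3(355,300))
T('screw rail L2',p1(141,279),p3(335,160))
T('screw railR',p1(580,53),p3b(160,255))
T('teardrop',p1(395,50),(368,27))
E
```

```text
[ 0.4314 -0.147   0.052 ] [ 0.5488 -0.3098  0.052 ] 0.20075928011164934 0.6251806871847675
[ 0.4329 -0.1468  0.052 ] [ 0.5501 -0.3076  0.052 ] 0.19902391156540122 0.630114708242292
L boss [ 0.43251779 -0.14716474  0.0546831 ] [0.00104322]
R boss [ 0.54579204 -0.29972687  0.08479603] [0.00056723]
pin end [ 0.40569049 -0.07420405  0.11350914] [0.00015645]
pin base(white/dark) [ 0.42600626 -0.10284815  0.12492145] [0.00095288]
screw R [ 0.52571823 -0.3322492   0.01689387] [8.52017913e-05]
screw L [ 0.40054854 -0.1625273   0.01703171] [0.00018054]
screw rail Lmid [ 0.45731415 -0.11489391  0.03065235] [0.00044221]
screw rail L2 [ 0.49196086 -0.08908661  0.03169947] [0.00019913]
screw railR [ 0.58794782 -0.2910495   0.03054208] [3.0545085e-05]
teardrop [ 0.58529787 -0.20636672  0.05942966] [0.00200202]
```

```bash
python3 - <<'E'
import cv2
from h import *
im=cv2.imread('pics/t0.png' if 0 else 'pics/top0.png')[200:300,310:450]; cv2.imwrite('pics/t0a.png',cv2.resize(im,None,fx=5.5,fy=5.5,interpolation=cv2.INTER_CUBIC))
im=cv2.imread('pics/scene0.png')[100:300,230:400]; cv2.imwrite('pics/s0a.png',cv2.resize(im,None,fx=3,fy=3,interpolation=cv2.INTER_CUBIC))
t=load('top0'); w3=load('w3');w1=load('w1')
for z in (.02,.05,.1,.2,.3): print(z,cast(w3,368,27,z)[:2].round(3),cast(w1,352,19.7,z)[:2].round(3),cast(t,386,240,z)[:2].round(3))
E
```

```text
0.02 [ 0.595 -0.207] [ 0.592 -0.209] [ 0.597 -0.211]
0.05 [ 0.589 -0.207] [ 0.586 -0.207] [ 0.587 -0.209]
0.1 [ 0.578 -0.207] [ 0.577 -0.203] [ 0.57  -0.206]
0.2 [ 0.557 -0.206] [ 0.558 -0.195] [ 0.535 -0.2  ]
0.3 [ 0.536 -0.206] [ 0.539 -0.187] [ 0.501 -0.193]
```

View pics/t0a.png

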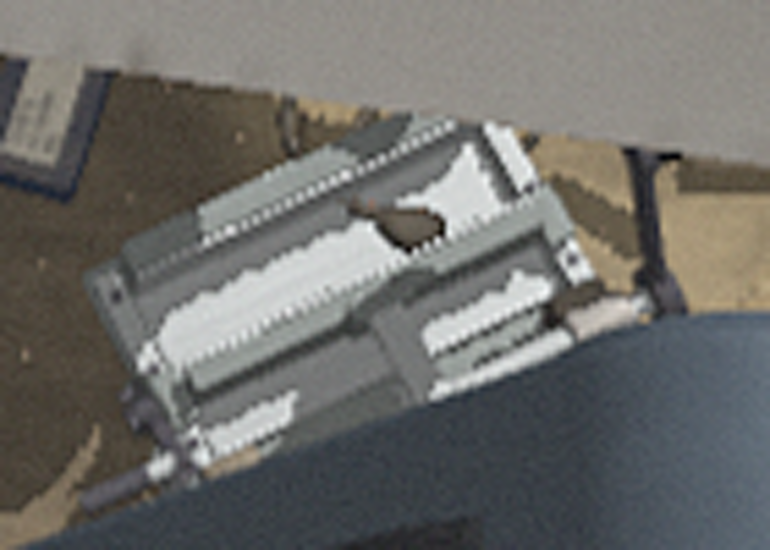

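View pics/s0a.png

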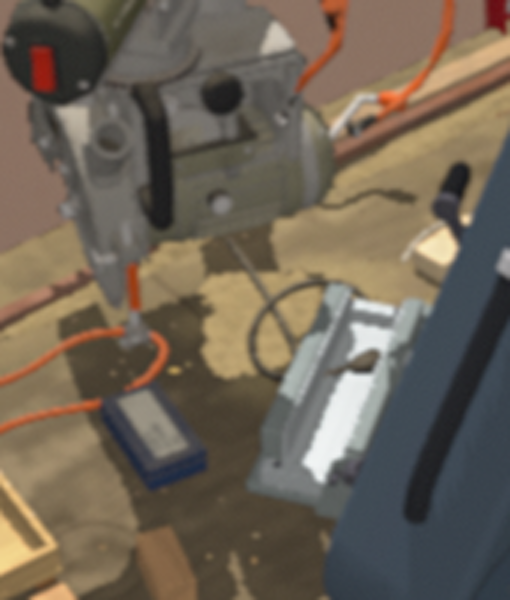

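```bash
cat >> h.py <<'E'
PSI=0.635; BED=np.array([0.561,-0.176,0.02])
def C(x,y,z): # clamp (z above bench) -> world
    c,s=np.cos(PSI),np.sin(PSI); return np.array([BED[0]+c*x-s*y,BED[1]+s*x+c*y,z])
def toC(p):
    c,s=np.cos(PSI),np.sin(PSI); d=np.array(p[:2])-BED[:2]; return np.array([c*d[0]+s*d[1],-s*d[0]+c*d[1],p[2]])
E
python3 - <<'E'
from h import *
w1,w3=load('w1'),load('w3')
k=3.25;p3=lambda x,y:(120+x/k,y/k); p3b=lambda x,y:(380+x/3.2778,y/3.2778)
for nm,q,z in [('pin end',p3(65,373),.096),('collar',p3(186,365),.096),('collar2',p3(233,363),.096),('pivot?',p3(255,240),.064),('stub',p3(255,195),.064),('handle L',p3b(410,165),.134),('handle R',p3b(640,155),.134),('hub',p3b(252,385),.052)]:
    print(nm,toC(cast(w3,*q,z)).round(4))
k1=2.4375;p1=lambda x,y:(190+x/k1,y/k1)
print('pin end w1',toC(cast(w1,*p1(78,495),.096)),toC(cast(w1,*p1(125,350),.064)))
for f in ['w1','w3']:
    c=load(f); im=c['frame'][:,:,::-1].copy()
    def L(a,b,col):
        cv2.line(im,*[tuple(int(round(t*1)) for t in proj(c,C(*q))) for q in (a,b)],col,1)
    L((36,-100,60) if 0 else (.036,-.1,.06),(.036,.1,.06),(0,0,255))
    j=-.036+.0235
    L((j,-.1,.06),(j,.1,.06),(0,255,0))
    for s in(1,-1):
        ys=(.083*s,.115*s)
        for y in ys: L((-.112,y,.064),(-.062,y,.064),(255,0,0))
        for x in(-.112,-.062): L((x,ys[0],.064),(x,ys[1],.064),(255,0,0))
        for y in(.103*s,.116*s): L((-.05,y,.032),(.036,y,.032),(255,0,255))
    L((-.087,-.16,.052),(-.087,.14,.052),(0,255,255))
    im=cv2.resize(im[:240],None,fx=1.25,fy=1.25,interpolation=cv2.INTER_CUBIC) 
    cv2.imwrite(f'pics/{f}ov.png',im)
E
```

```text
pin end [-0.0644  0.1847  0.096 ]
collar [-0.0645  0.1487  0.096 ]
collar2 [-0.0649  0.1347  0.096 ]
pivot? [-0.0292  0.1318  0.064 ]
stub [-0.0165  0.1297  0.064 ]
handle L [-0.0345 -0.1425  0.134 ]
handle R [-0.036  -0.1997  0.134 ]
hub [-0.0891 -0.1338  0.052 ]
pin end w1 [-0.06360717  0.18258747  0.096     ] [-0.0263972  0.1318261  0.064    ]
```

View pics/w1ov.png

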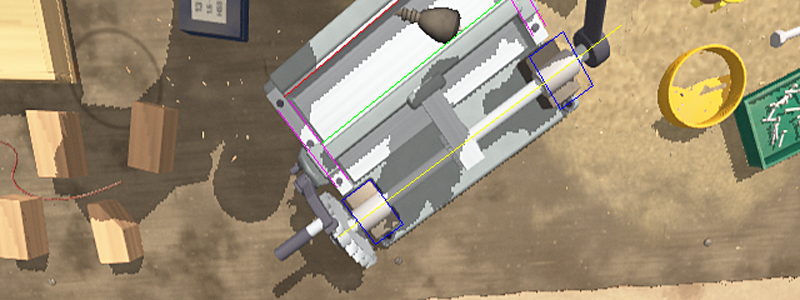

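View pics/w3ov.png

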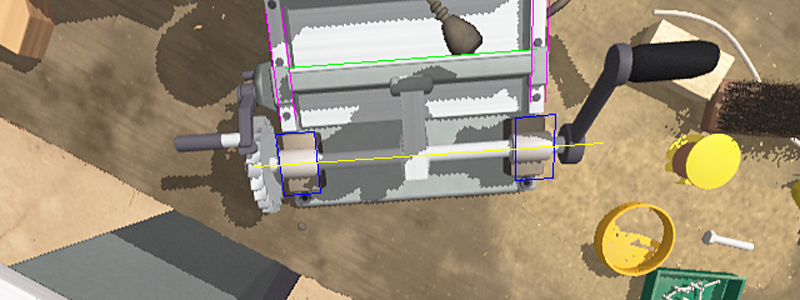

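```bash
cat >> h.py <<'E'
PIV=(-.0285,.1667,.064); HY=-.171
def pinpos(q,dz=-.019):
    ph=2.415-q; return C(PIV[0]+.048*np.cos(ph),PIV[1],PIV[2]+.048*np.sin(ph)+dz)
def hpos(th,dz=-.019):
    l=th-.9; return C(-.087+.1*np.sin(l),HY,.052+.1*np.cos(l)+dz)
def st(m=''):
    s=robot.sense(); print(m,'t=%.1f'%s['time'],s['tool_pos'].round(4),'F',s['ft_force'].round(1),'T',s['ft_torque'].round(2),'op %.3f'%s['opening']); return s
E
python3 - <<'E'
from h import *
p=pinpos(0)
q=p.copy(); q[2]=.25
robot.move_to(q,rot(PSI)); st('above'); snap('wrist','w4.png')
robot.set_gripper(.5)
q[2]=.15; robot.move_straight(q); snap('wrist','w5.png'); st()
E
```

```text
above t=6.3 [ 0.4109 -0.0803  0.2504] F [-0.5 -0.1 -0.5] T [-0.01 -0.05  0.03] op 0.997
 t=7.7 [ 0.4109 -0.0803  0.1506] F [-0.5 -0.5 -0.2] T [ 0.01 -0.04  0.01] op 0.498
```

View pics/w4.png

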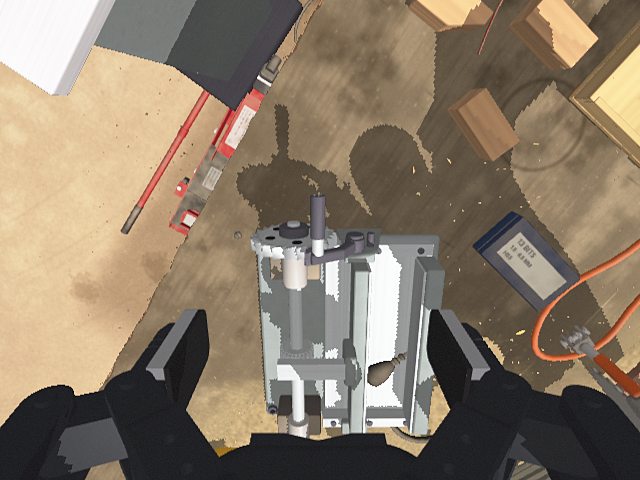

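View pics/w5.png

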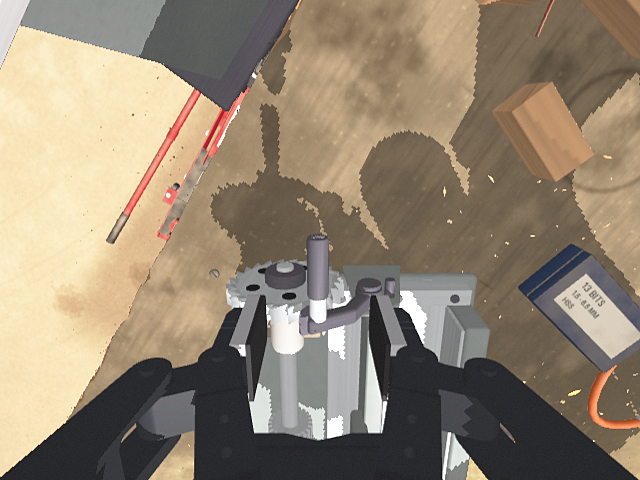

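```bash
python3 - <<'E'
from h import *
w5=load('w5'); print(proj(w5,pinpos(0,0)))
robot.move_straight(pinpos(0),max_speed=.08); st('down')
robot.set_gripper(0); st('grip'); snap('wrist','w6.png')
E
```

```text
[318.05978145 262.73284271]
down t=8.8 [ 0.4106 -0.0801  0.0772] F [0.2 0.4 1. ] T [-0.03  0.   -0.  ] op 0.499
grip t=9.2 [ 0.4105 -0.0801  0.0773] F [-0.1 -0.7  4.5] T [ 0.01 -0.01  0.02] op 0.119
```

View pics/w6.png

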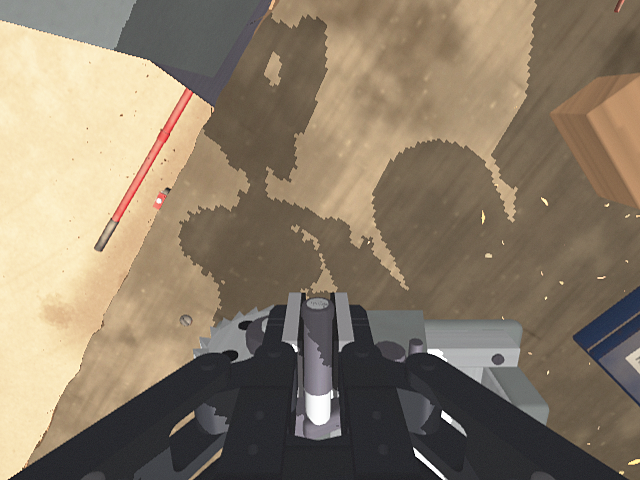

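```bash
python3 - <<'E'
from h import *
for q in (.25,.5,.75,1.0,1.25,1.5,1.75,2.0):
    robot.move_straight(pinpos(q),max_speed=.08); s=st(q)
    if np.linalg.norm(s['ft_force'])>40: break
E
```

```text
0.25 t=9.5 [ 0.4178 -0.0747  0.0856] F [-0.9 -0.5 11. ] T [0.12 0.14 0.06] op 0.121
0.5 t=9.8 [ 0.4261 -0.0685  0.0913] F [-2.7 -2.  15.6] T [-0.1   0.48  0.03] op 0.115
0.75 t=10.1 [ 0.4355 -0.0615  0.0945] F [-3.9 -0.2 21.3] T [-0.09  0.76  0.04] op 0.116
1.0 t=10.4 [ 0.4459 -0.054   0.0934] F [-1.1  2.8 11.9] T [0.36 0.11 0.04] op 0.118
1.25 t=10.7 [ 0.4549 -0.047   0.0892] F [1.5 4.2 4. ] T [ 0.48 -0.25  0.12] op 0.117
1.5 t=11.0 [ 0.4618 -0.0417  0.0828] F [-2.3 -2.7  4.1] T [-0.83  0.7  -0.07] op 0.117
1.75 t=11.3 [ 0.4685 -0.0368  0.0739] F [-2.5 -5.  -1.1] T [-0.8   0.42  0.06] op 0.119
2.0 t=11.6 [ 0.4731 -0.033   0.0632] F [-2.8 -3.7 -4.3] T [-0.6   0.26  0.15] op 0.115
```

Pin follows. Release and back off, look, then go to the lever.

```bash
python3 - <<'E'
from h import *
robot.set_gripper(.5)
p=pinpos(2.0); p[2]=.16; robot.move_straight(p,max_speed=.15); snap('wrist','w7.png'); st()
p=C(-.12,.06,.30); robot.move_to(p,rot(PSI)); 
h=hpos(1.45); h[2]=.24
robot.move_to(h,rot(PSI+np.pi)); st(); snap('wrist','w8.png')
E
```

```text
t=12.9 [ 0.4738 -0.0324  0.1593] F [-0.9  0.1  0.4] T [-0.01  0.01 -0.02] op 0.495
 t=16.5 [ 0.6345 -0.334   0.24  ] F [0.1 0.9 0.5] T [ 0.01 -0.04  0.04] op 0.498
```

View pics/w7.png

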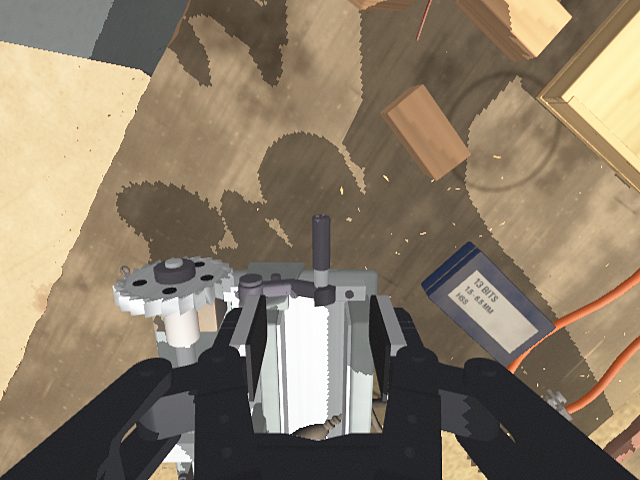

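View pics/w8.png

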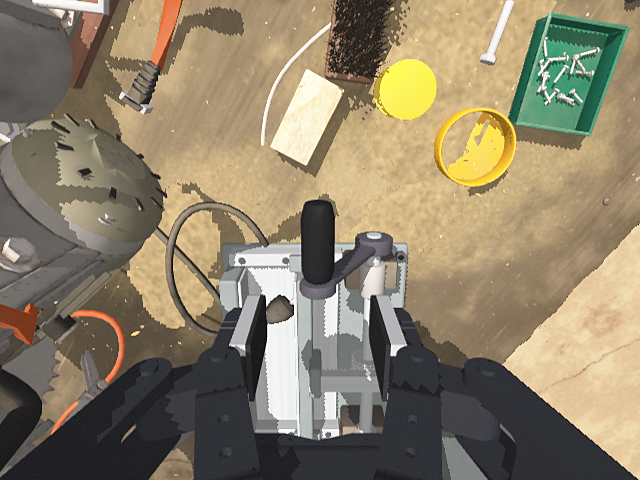

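```bash
python3 - <<'E'
from h import *
robot.move_straight(hpos(1.45),max_speed=.12); st()
robot.set_gripper(0); st('grip')
for th in np.arange(1.3,-.01,-.13):
    robot.move_straight(hpos(th),max_speed=.1); s=st('%.2f'%th)
    if np.linalg.norm(s['ft_force'])>45: break
E
```

```text
t=17.7 [ 0.6351 -0.3347  0.1193] F [ 0.1 -0.2 -0.1] T [-0.01 -0.03  0.01] op 0.495
grip t=18.0 [ 0.6352 -0.3346  0.1195] F [1.1 0.9 4.6] T [ 0.07 -0.03  0.01] op 0.235
1.30 t=18.3 [ 0.626  -0.3413  0.1265] F [4.4 3.3 3.4] T [ 0.79 -0.94  0.03] op 0.242
1.17 t=18.6 [ 0.6175 -0.3477  0.1315] F [5.9 5.  5.4] T [ 1.31 -1.43  0.1 ] op 0.240
1.04 t=18.9 [ 0.6078 -0.3549  0.1356] F [ 4.9  8.5 10.4] T [ 1.52 -1.33  0.13] op 0.234
0.91 t=19.2 [ 0.5977 -0.3625  0.1383] F [ 4.5  8.7 17.5] T [ 1.83 -1.12  0.04] op 0.236
0.78 t=19.4 [ 0.5856 -0.3717  0.1366] F [ 1.6  4.4 14.4] T [ 1.09 -0.6  -0.04] op 0.240
0.65 t=19.7 [ 0.5756 -0.3791  0.1335] F [ 2.   5.1 12.7] T [ 1.34 -1.23  0.  ] op 0.230
0.52 t=20.0 [ 0.5651 -0.387   0.1286] F [2.5 3.5 9.5] T [ 1.07 -1.05  0.08] op 0.236
0.39 t=20.3 [ 0.5552 -0.3942  0.1212] F [4.2 2.7 2. ] T [ 0.4  -0.99  0.06] op 0.238
0.26 t=20.6 [ 0.5466 -0.4006  0.1141] F [4.1 2.6 2. ] T [ 0.81 -1.48  0.02] op 0.235
0.13 t=20.9 [ 0.5383 -0.4069  0.1056] F [5.3 1.5 2. ] T [ 0.58 -1.42  0.03] op 0.235
-0.00 t=21.1 [ 0.5317 -0.4117  0.0955] F [ 6.6  2.1 -0.3] T [ 0.73 -1.71  0.06] op 0.235
```

```bash
python3 - <<'E'
from h import *
print(hpos(0))
for th in (-.03,-.06):
    robot.move_straight(hpos(th),max_speed=.05); robot.wait(.3); s=st('%.2f'%th)
    if np.linalg.norm(s['ft_force'])>20: break
robot.set_gripper(.5); robot.wait(.1)
p=hpos(0); p[2]=.24; robot.move_straight(p,max_speed=.15)
p=C(-.13,-.05,.34); robot.move_to(p,rot(PSI-np.pi/2)); snap('wrist','w9.png');st()
robot.move_to([0.40,0.14,0.30],rot(-np.pi/2)); snap('wrist','w10.png');st(); snap('scene','s10.png'); snap('top','t10.png')
E
```

```text
[ 0.52932868 -0.41173889  0.095161  ]
-0.03 t=21.7 [ 0.5315 -0.4119  0.095 ] F [7.2 4.3 8.6] T [ 1.37 -1.92  0.11] op 0.233
-0.06 t=22.2 [ 0.5315 -0.412   0.0949] F [ 7.7 10.2 16.9] T [ 2.07 -2.04  0.06] op 0.241
 t=25.2 [ 0.4859 -0.2936  0.3393] F [-0.2  0.3  0.7] T [-0.03  0.03 -0.01] op 0.499
 t=26.9 [0.4009 0.1394 0.3001] F [-0.5  0.3  0.1] T [ 0.   -0.02 -0.02] op 0.500
```

View pics/w9.png

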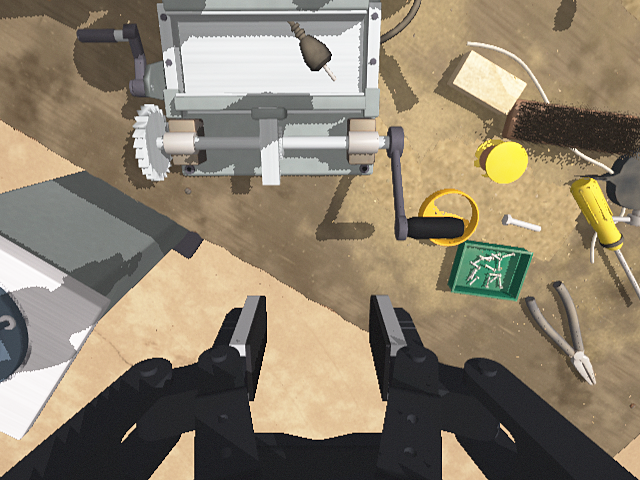

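View pics/w10.png

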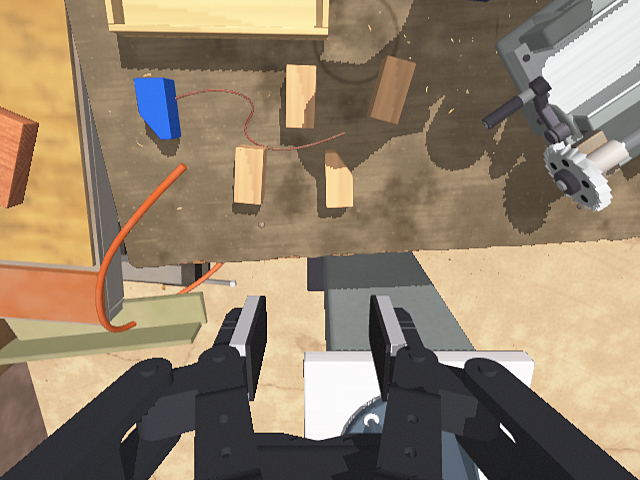

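```bash
python3 - <<'E'
from h import *
x,r=tri([(load('w9'),316,54),(load('w3'),368,27),(load('w1'),352,19.7),(load('w4'),381,373)]); print(x,r,toC(x))
w9=load('w9');print([toC(cast(w9,u,v,.03)).round(3) for u,v in [(290,22),(333,78),(303,60),(326,48)]])
print('jaw top face', toC(cast(w9,270,94,.06)))
c=load('w10')
for f,box in [('w10',(40,240,60,420)),('w9',(0,110,140,420))]:
    im=cv2.imread(f'pics/{f}.png')[box[0]:box[1],box[2]:box[3]]; k=780/im.shape[1]; print(f,k); cv2.imwrite(f'pics/{f}a.png',cv2.resize(im,None,fx=k,fy=k,interpolation=cv2.INTER_CUBIC))
E
```

```text
[ 0.59388593 -0.20867114  0.02015683] [0.00418324] [ 0.00709575 -0.04580981  0.02015683]
[array([ 0.034, -0.02 ,  0.03 ]), array([-0.02 , -0.066,  0.03 ]), array([-0.002, -0.034,  0.03 ]), array([ 0.01 , -0.058,  0.03 ])]
jaw top face [-0.03697075 -0.00014639  0.06      ]
w10 2.1666666666666665
w9 2.7857142857142856
```

View pics/w10a.png

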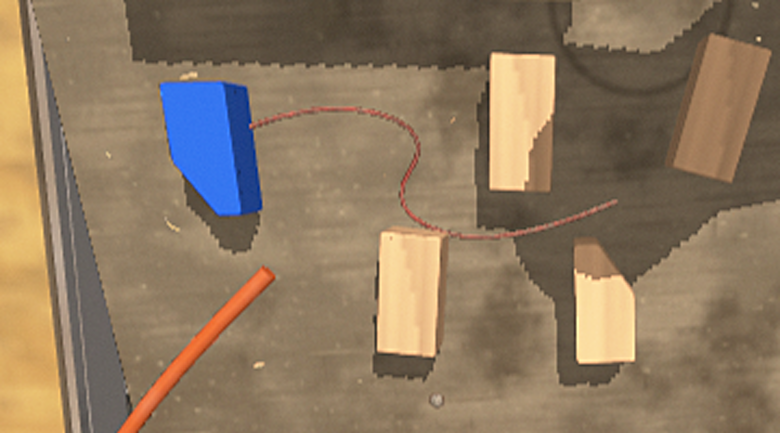

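View pics/w9a.png

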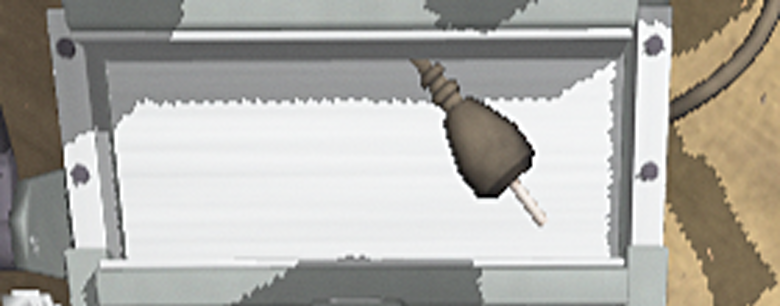

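```bash
python3 - <<'E'
from h import *
c=load('w10'); k=2.16667
P=dict(A=[(381,233),(441,237),(436,356),(377,354)],B=[(491,53),(555,55),(549,190),(490,190)],D=[(710,33),(770,50),(733,183),(677,168)],Cc=[(575,238),(597,238),(634,290),(634,362),(577,364)])
for n,q in P.items():
    w=np.array([cast(c,60+u/k,40+v/k,.032)[:2] for u,v in q]); print(n,w.mean(0).round(4),[np.linalg.norm(w[i]-w[i-1]).round(4) for i in range(len(q))],w.round(3).tolist())
E
```

```text
A [0.4103 0.2138] [np.float64(0.0603), np.float64(0.029), np.float64(0.0594), np.float64(0.0298)] [[0.441, 0.225], [0.439, 0.196], [0.38, 0.202], [0.381, 0.232]]
B [0.4907 0.1569] [np.float64(0.0598), np.float64(0.029), np.float64(0.059), np.float64(0.028)] [[0.521, 0.17], [0.52, 0.141], [0.461, 0.144], [0.461, 0.172]]
D [0.4964 0.064 ] [np.float64(0.0593), np.float64(0.0284), np.float64(0.0592), np.float64(0.0277)] [[0.529, 0.071], [0.522, 0.044], [0.464, 0.057], [0.471, 0.084]]
Cc [0.4085 0.1173] [np.float64(0.0629), np.float64(0.0106), np.float64(0.0313), np.float64(0.0366), np.float64(0.0289)] [[0.439, 0.132], [0.439, 0.121], [0.413, 0.102], [0.377, 0.101], [0.376, 0.13]]
```

```bash
python3 - <<'E'
from h import *
im=cv2.imread('pics/w8.png')[40:190,220:400]; cv2.imwrite('pics/w8a.png',cv2.resize(im,None,fx=4,fy=4,interpolation=cv2.INTER_CUBIC))
im=cv2.imread('pics/w9.png')[30:150,430:570]; cv2.imwrite('pics/w9c.png',cv2.resize(im,None,fx=4.5,fy=4.5,interpolation=cv2.INTER_CUBIC))
E
```

```text
(no output)
```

View pics/w8a.png

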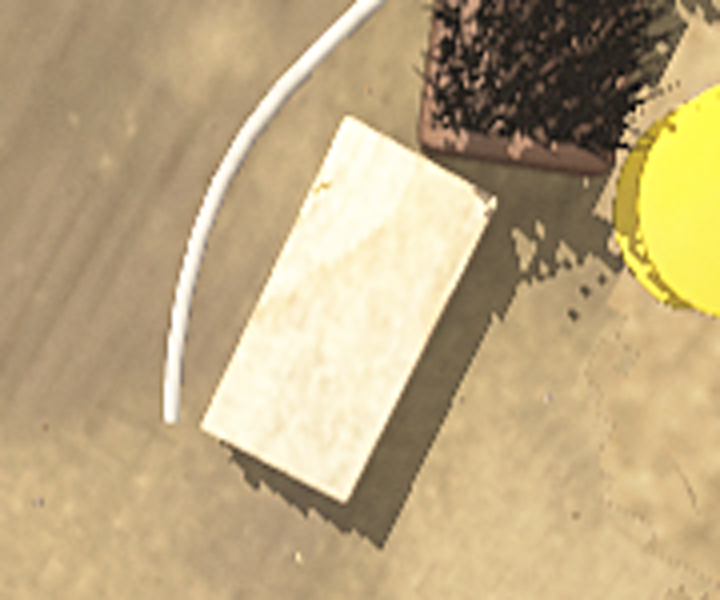

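View pics/w9c.png

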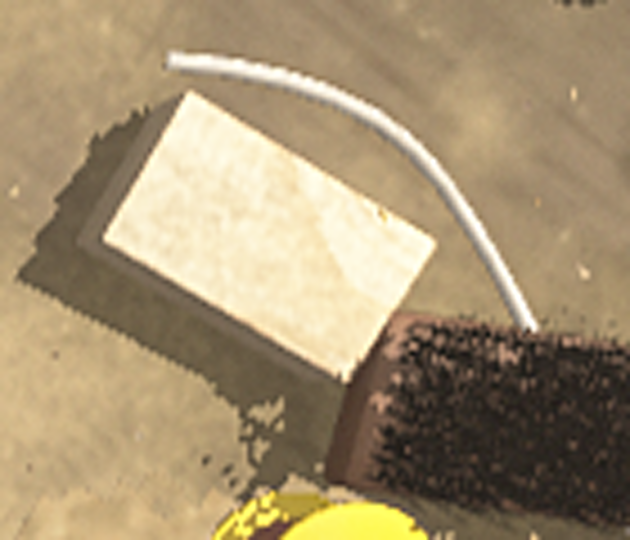

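View pics/t10.png

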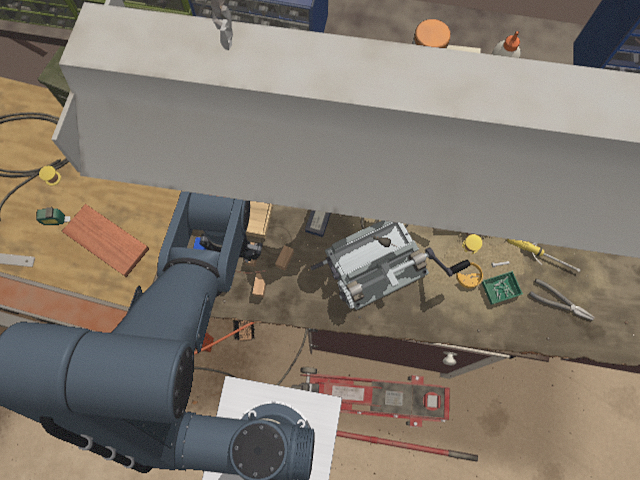

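View pics/s10.png

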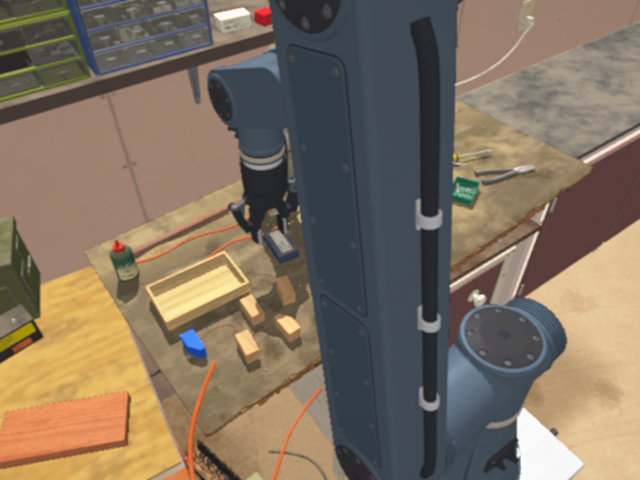

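```bash
cat >> h.py <<'E'
def pick(x,y,a,z=.010,op=.55,hov=.13):
    robot.set_gripper(op)
    robot.move_to([x,y,hov],rot(a)); robot.move_straight([x,y,z],max_speed=.12); st('at piece')
    robot.set_gripper(0); s=st('gripped'); robot.move_straight([x,y,hov],max_speed=.15); st('up'); return s
E
python3 - <<'E'
from h import *
pick(.4965,.064,1.35)
snap('wrist','w11.png')
E
```

```text
at piece t=31.0 [0.497  0.064  0.0105] F [ 0.1 -0.  -0.2] T [ 0.03 -0.03 -0.01] op 0.549
gripped t=31.3 [0.4972 0.064  0.011 ] F [-0.1  0.1  6. ] T [-0.05  0.15 -0.02] op 0.338
up t=32.2 [0.4958 0.064  0.1294] F [-0.  -0.2 -1.5] T [-0.03 -0.   -0.04] op 0.336
```

View pics/w11.png

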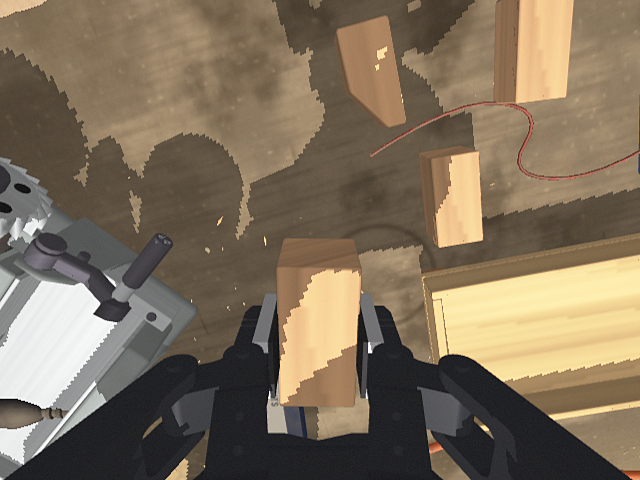

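```bash
cat >> h.py <<'E'
AP=PSI+np.pi/2
def place(y,zg=.0105,x=0.,rel=.42):
    p=C(x,y,.17)
    robot.move_to(p,rot(AP)); p[2]=.075; robot.move_straight(p,max_speed=.15); st('above bed')
    p[2]=.02+zg+.0015; robot.move_straight(p,max_speed=.04); s=st('down')
    snap('wrist','pl%d.png'%int(s['time']*10))
    robot.set_gripper(rel); st('rel'); p[2]=.17; robot.move_straight(p,max_speed=.15)
E
python3 - <<'E'
from h import *
p=[.4965,.064,.17]; robot.move_straight(p)
p=C(0,.07,.17); print(robot.solve_ik(p,rot(AP)))
robot.move_to(p,rot(AP)); snap('wrist','w12.png'); st()
E
```

```text
[-4.36129906e-01  4.89753042e-01  1.72487131e+00 -4.44089210e-16
  9.26968298e-01 -2.64192623e+00]
 t=33.8 [ 0.5189 -0.1188  0.1693] F [-1.1  0.3 -0.7] T [0.01 0.02 0.02] op 0.336
```

View pics/w12.png

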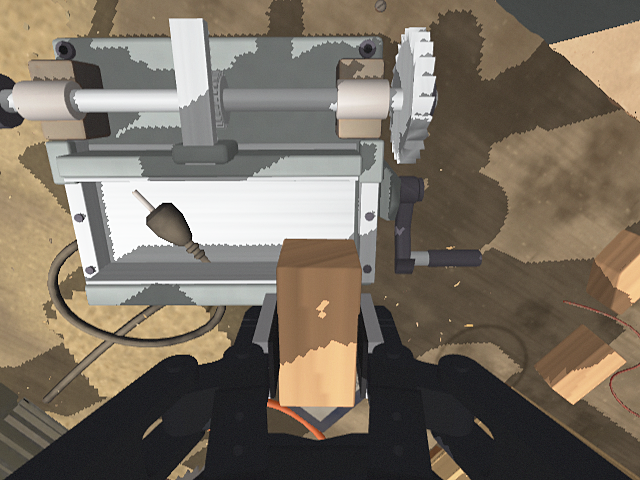

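```bash
python3 - <<'E'
from h import *
place(.070)
snap('wrist','w13.png');st()
E
ls pics/pl*
```

```text
above bed t=34.9 [ 0.5201 -0.1199  0.0755] F [-0.1  0.3 -0.6] T [ 0.   -0.06 -0.02] op 0.337
down t=36.1 [ 0.5197 -0.1197  0.0322] F [-0.7  0.2 -1.1] T [-0.   -0.05 -0.04] op 0.337
rel t=36.4 [ 0.5197 -0.1198  0.0323] F [-0.5  0.1 -0.1] T [0.   0.04 0.  ] op 0.420
 t=37.5 [ 0.5187 -0.1193  0.169 ] F [-0.4  0.6 -0.3] T [-0.01 -0.07 -0.04] op 0.421
pics/pl361.npz
pics/pl361.png
```

View pics/w13.png

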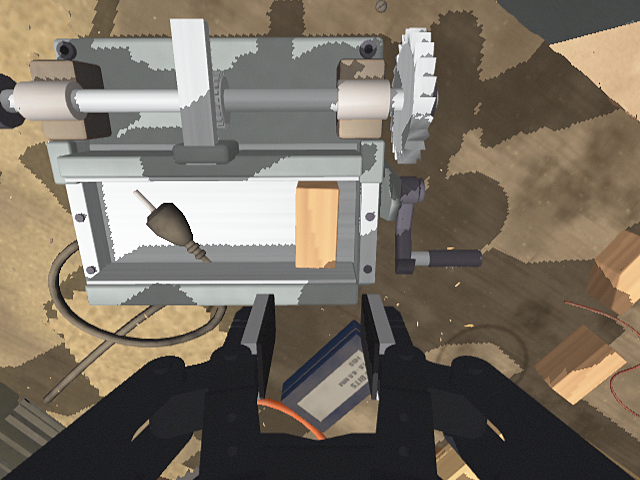

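```bash
cat >> h.py <<'E'
def look(f,p=(.40,.14,.30)):
    robot.move_to(list(p),rot(-np.pi/2)); c=snap('wrist',f+'.png'); im=cv2.imread(f'pics/{f}.png')[40:240,60:420]; cv2.imwrite(f'pics/{f}a.png',cv2.resize(im,None,fx=13/6,fy=13/6,interpolation=cv2.INTER_CUBIC)); st('look'); return c
def corners(f,q,z=.032):
    c=load(f); w=np.array([cast(c,60+u*6/13,40+v*6/13,z)[:2] for u,v in q]); print(w.mean(0).round(4),[np.linalg.norm(w[i]-w[i-1]).round(4) for i in range(len(q))],w.round(3).tolist()); return w
E
python3 - <<'E'
from h import *
look('w14')
E
```

```text
look t=41.1 [0.4001 0.1399 0.2999] F [-0.7  0.4  0.3] T [-0.03  0.04  0.01] op 0.420
```

View pics/w14a.png

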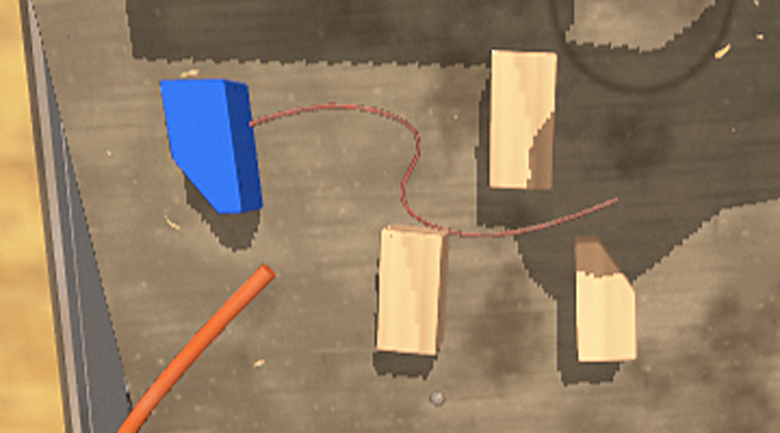

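```bash
python3 - <<'E'
from h import *
s=pick(.491,.157,1.52,hov=.17)
if s['opening']>.3:
    p=C(0,.021,.17); print(robot.solve_ik(p,rot(AP)))
    place(.021)
    snap('wrist','w15.png');st()
E
```

```text
at piece t=45.5 [0.4915 0.1571 0.0106] F [ 0.1 -0.4 -0.7] T [-0.   -0.02 -0.02] op 0.550
gripped t=45.8 [0.4916 0.1571 0.0109] F [-1.   0.1  6.5] T [0.   0.07 0.03] op 0.335
up t=47.0 [0.4903 0.1569 0.1692] F [-0.2 -0.6  0.2] T [ 0.02 -0.01  0.01] op 0.337
[-4.77874213e-01  5.34066850e-01  1.63009709e+00 -4.44089210e-16
  9.77428712e-01 -2.68367054e+00]
above bed t=49.0 [ 0.5492 -0.1589  0.0756] F [ 0.2 -0.5  0.1] T [ 0.02 -0.01 -0.  ] op 0.337
down t=50.2 [ 0.5488 -0.1592  0.0322] F [-0.5  0.1 -0.4] T [-0.03  0.   -0.02] op 0.334
rel t=50.5 [ 0.5487 -0.1592  0.0323] F [ 0.4  1.  -0.5] T [ 0.02 -0.   -0.01] op 0.421
 t=51.6 [ 0.5478 -0.1588  0.169 ] F [-0.4 -0.1 -0.4] T [-0.01 -0.02  0.01] op 0.420
```

View pics/w15.png

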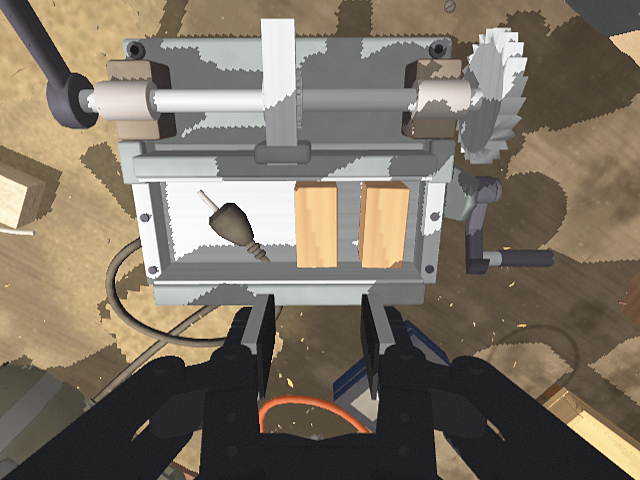

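```bash
python3 - <<'E'
from h import *
robot.set_gripper(0)
p=C(0,-.010,.12); robot.move_to(p,rot(PSI)); 
p[2]=.033; robot.move_straight(p,max_speed=.06); s=st('down')
for y in (-.002,.006,.014,.020,.026):
    robot.move_straight(C(0,y,.033),max_speed=.03); s=st(y)
    if np.linalg.norm(s['ft_force'])>15: break
p=C(0,.024,.033); robot.move_straight(p,max_speed=.05);p=C(0,.018,.15); robot.move_straight(p,max_speed=.1)
robot.move_to(C(0,.021,.17),rot(AP)); snap('wrist','w16.png')
E
```

```text
down t=55.0 [ 0.5672 -0.1842  0.0334] F [ 0.5 -0.3 -0.3] T [-0.02  0.04 -0.05] op 0.003
-0.002 t=55.4 [ 0.562  -0.1773  0.0331] F [0.2 1.1 0.2] T [ 0.01 -0.03  0.02] op -0.001
0.006 t=55.9 [ 0.5572 -0.1709  0.0329] F [-0.2  0.5  0.4] T [ 0.06 -0.03 -0.06] op 0.002
0.014 t=56.3 [ 0.5524 -0.1644  0.033 ] F [-0.  -0.   0.3] T [-0.03  0.    0.02] op 0.002
0.02 t=56.6 [ 0.5488 -0.1596  0.033 ] F [ 0.2 -0.2 -0.2] T [ 0.01 -0.04  0.01] op 0.003
0.026 t=57.0 [ 0.5452 -0.1547  0.033 ] F [-0.1  0.5  0.2] T [ 0.05 -0.01 -0.01] op -0.004
```

View pics/w16.png

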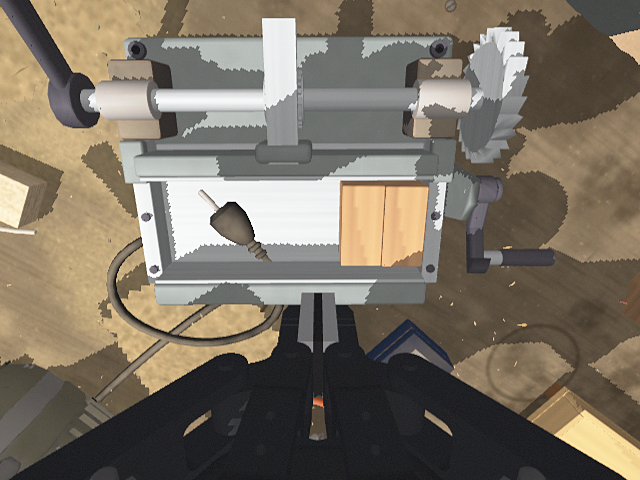

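```bash
python3 - <<'E'
from h import *
c=load('w16')
print([toC(cast(c,*q,.052)).round(4) for q in [(341,185),(341,264),(384,225),(426,225)]],[toC(cast(c,*q,.035)).round(4) for q in [(252,240),(268,260),(252,220)]])
look('w17')
E
```

```text
[array([-0.0314,  0.0377,  0.052 ]), array([0.027 , 0.0388, 0.052 ]), array([-0.0027,  0.0686,  0.052 ]), array([-0.0027,  0.0983,  0.052 ])] [array([ 0.0143, -0.0284,  0.035 ]), array([ 0.0307, -0.0168,  0.035 ]), array([-0.0016, -0.0275,  0.035 ])]
look t=63.6 [0.4001 0.1399 0.2999] F [-0.6  0.7 -0.3] T [ 0.07 -0.01 -0.03] op 0.002
```

View pics/w17a.png

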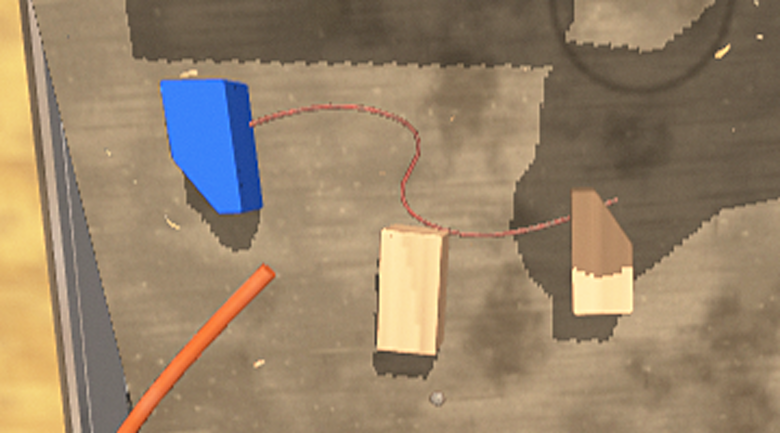

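```bash
python3 - <<'E'
from h import *
w=corners('w17',[(381,232),(441,236),(436,355),(377,353)])
s=pick(*w.mean(0),1.46,hov=.17)
if s['opening']>.3:
    place(.006,rel=.39)
    snap('wrist','w18.png');st()
E
```

```text
[0.4098 0.2141] [np.float64(0.0603), np.float64(0.0289), np.float64(0.0593), np.float64(0.0298)] [[0.441, 0.226], [0.439, 0.197], [0.38, 0.202], [0.381, 0.232]]
at piece t=68.1 [0.4102 0.2142 0.0105] F [0.5 0.8 0.5] T [-0.   -0.05 -0.04] op 0.549
gripped t=68.3 [0.4103 0.2142 0.0108] F [-0.5 -0.1  6. ] T [0.03 0.07 0.02] op 0.335
up t=69.6 [0.4092 0.2139 0.1693] F [ 0.7 -0.6 -0.3] T [ 0.01  0.02 -0.04] op 0.339
above bed t=71.9 [ 0.5581 -0.1711  0.0756] F [0.2 0.3 0.1] T [-0.    0.03  0.  ] op 0.336
down t=73.1 [ 0.5576 -0.1713  0.0322] F [ 0.2 -1.  -1.1] T [-0.05  0.02 -0.02] op 0.337
rel t=73.4 [ 0.5576 -0.1713  0.0323] F [-0.  -0.3  0.3] T [-0.01  0.04 -0.04] op 0.387
 t=74.5 [ 0.5566 -0.1708  0.1689] F [1.2 0.5 0.3] T [ 0.   -0.01  0.01] op 0.389
```

View pics/w18.png

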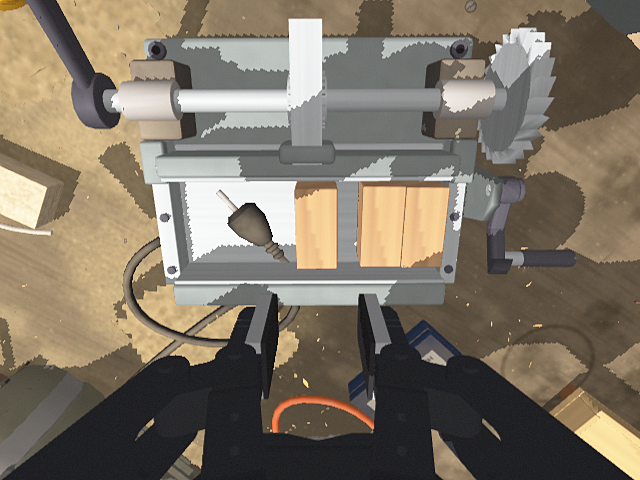

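```bash
python3 - <<'E'
from h import *
look('w19')
c=load('top0')
print([cast(c,*q,.043)[:2].round(3) for q in [(200,193),(272,203),(266,243),(196,232)]])
E
```

```text
look t=78.1 [0.4001 0.1399 0.2999] F [0.1 0.4 0.2] T [ 0.05 -0.02 -0.01] op 0.392
[array([0.636, 0.34 ]), array([0.642, 0.129]), array([0.521, 0.121]), array([0.518, 0.323])]
```

View pics/w19a.png

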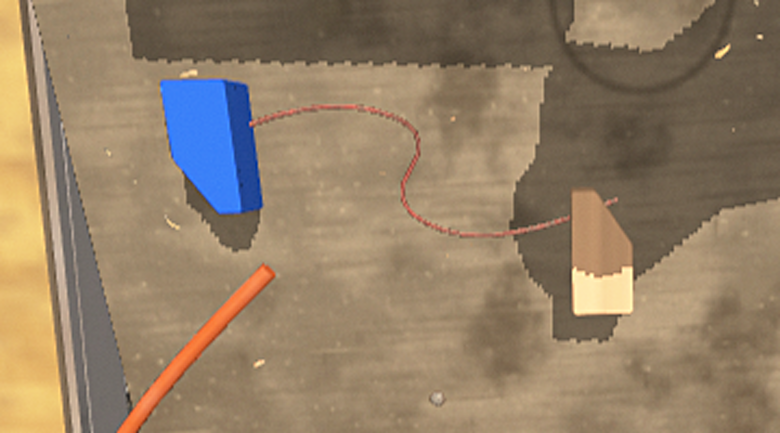

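View pics/w19.png

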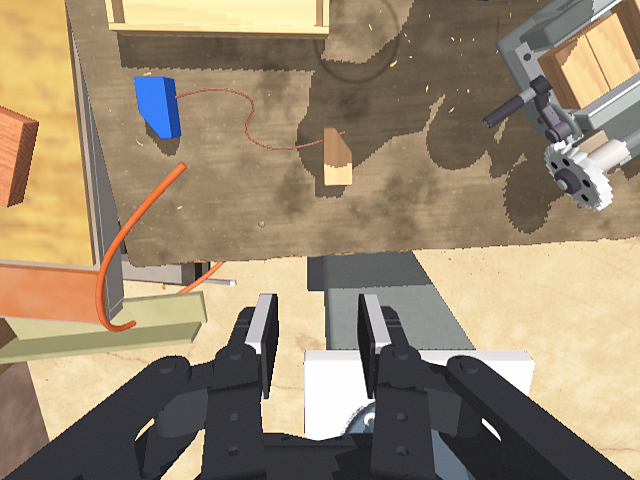

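```bash
python3 - <<'E'
from h import *
w=corners('w19',[(572,190),(595,190),(632,243),(632,315),(574,317)])
ax=w[0]-w[4]; ax/=np.linalg.norm(ax); ang=np.arctan2(ax[1],ax[0]); 
back=(w[3]+w[4])/2; g=back+ax*.017; print(ang,g)
s=pick(*g,ang+np.pi/2,hov=.17)
if s['opening']>.3:
    robot.move_to([.57,.228,.17],rot(np.pi/2)); st('over tray'); snap('wrist','w20.png')
E
```

```text
[0.4308 0.1193] [np.float64(0.0611), np.float64(0.0109), np.float64(0.0308), np.float64(0.0353), np.float64(0.0289)] [[0.46, 0.134], [0.46, 0.123], [0.435, 0.104], [0.4, 0.103], [0.399, 0.132]]
0.020760783910627596 [0.41645899 0.11822179]
at piece t=82.6 [0.4168 0.1182 0.0105] F [-1.   0.7 -0.3] T [0.   0.02 0.01] op 0.551
gripped t=82.9 [0.4168 0.1183 0.0108] F [-0.1 -0.1  6.7] T [ 0.02  0.06 -0.  ] op 0.337
up t=84.1 [0.4158 0.1182 0.1694] F [ 0.2  0.7 -0.4] T [0.04 0.03 0.03] op 0.339
over tray t=84.9 [0.568  0.2273 0.1685] F [ 0.1  0.4 -1. ] T [-0.04  0.    0.01] op 0.338
```

View pics/w20.png

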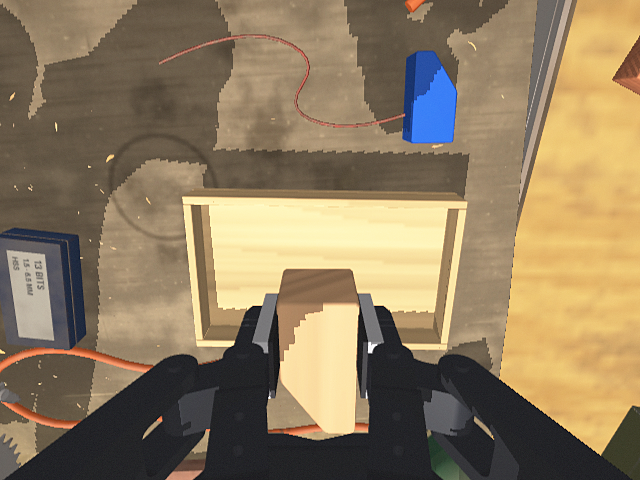

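```bash
python3 - <<'E'
from h import *
c=load('w20'); w=np.array([cast(c,*q,.043)[:2] for q in [(183,199),(466,202),(446,347),(195,345)]]); m=w.mean(0); print(w.round(3),m)
robot.move_to([m[0]-.013,m[1],.17],rot(np.pi/2)); robot.move_straight([m[0]-.013,m[1],.036],max_speed=.1); st('in tray')
robot.set_gripper(.5); robot.move_straight([m[0]-.013,m[1],.2],max_speed=.15); snap('wrist','w21.png'); st()
E
```

```text
[[0.547 0.131]
 [0.55  0.333]
 [0.67  0.332]
 [0.669 0.128]] [0.60900854 0.23096377]
in tray t=86.7 [0.5966 0.2311 0.0368] F [ 0.1 -0.4 -0.4] T [ 0.02  0.06 -0.03] op 0.337
 t=88.3 [0.5952 0.2308 0.1987] F [ 0.4  0.  -0.8] T [-0.04  0.01  0.04] op 0.499
```

View pics/w21.png

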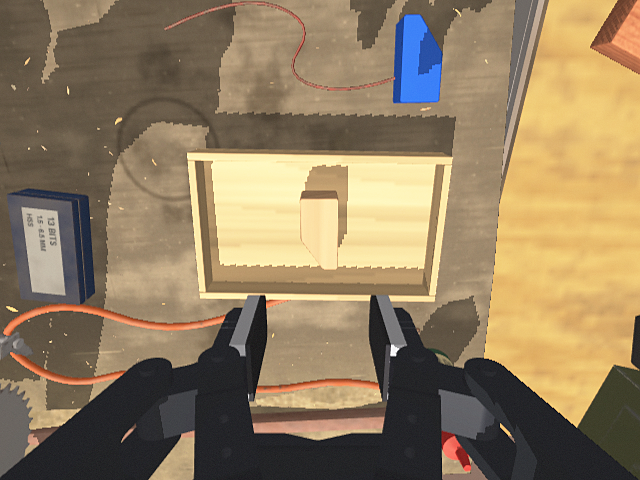

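```bash
python3 - <<'E'
from h import *
robot.move_to([.45,.13,.25],rot(PSI))
p=pinpos(2.4); p[2]=.16; robot.move_to(p,rot(PSI)); robot.set_gripper(.45); c=snap('wrist','w22.png'); print(proj(c,pinpos(2.4,0))); st()
E
```

```text
[316.61355801 239.75599538]
 t=90.1 [ 0.4782 -0.0291  0.1608] F [-0.6  0.2 -0.1] T [ 0.02  0.02 -0.01] op 0.454
```

View pics/w22.png

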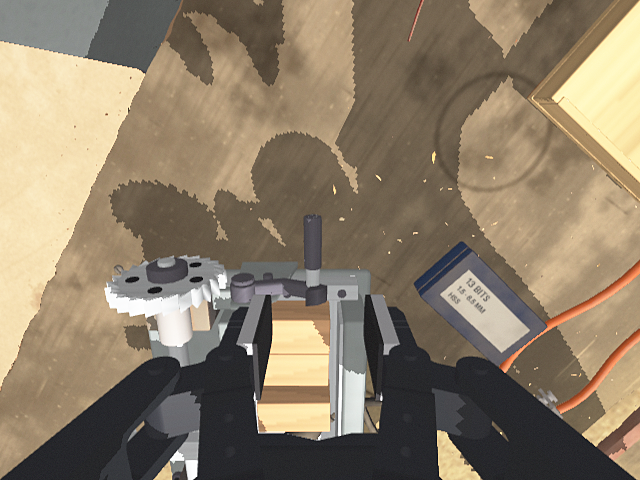

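```bash
python3 - <<'E'
from h import *
robot.move_straight(pinpos(2.38),max_speed=.08); st('down')
robot.set_gripper(0); st('grip')
for q in np.arange(2.15,.2,-.25):
    robot.move_straight(pinpos(q),max_speed=.08); s=st('%.2f'%q)
    if np.linalg.norm(s['ft_force'])>45: break
robot.move_straight(pinpos(.3),max_speed=.08); st('.3')
E
```

```text
down t=91.7 [ 0.4781 -0.0303  0.0471] F [-0.2  1.2 -0.2] T [ 0.03 -0.04  0.02] op 0.448
grip t=92.0 [ 0.4762 -0.0314  0.0471] F [-4.1 -7.8  4.1] T [-1.23  0.77  0.08] op 0.119
2.15 t=92.3 [ 0.4751 -0.032   0.0576] F [-2.9 -6.3 -4.4] T [-0.8   0.42 -0.12] op 0.117
1.90 t=92.6 [ 0.4723 -0.0342  0.0693] F [-2.4 -3.9  0.2] T [-0.54  0.52  0.01] op 0.118
1.65 t=92.9 [ 0.4678 -0.0377  0.0791] F [1.2 4.6 4.8] T [ 0.8  -0.12  0.09] op 0.116
1.40 t=93.2 [ 0.4621 -0.042   0.0872] F [ 5.7 13.6 10.4] T [ 2.27 -0.83  0.11] op 0.114
1.15 t=93.5 [ 0.4553 -0.0471  0.0934] F [ 7.6 22.2 21.1] T [ 3.9  -1.61  0.24] op 0.119
0.90 t=93.8 [ 0.4449 -0.0568  0.0958] F [ 1.4  8.9 27.1] T [ 1.35 -0.59 -0.08] op 0.113
0.65 t=94.1 [ 0.4329 -0.0654  0.0941] F [-4.1 -1.4 21.2] T [-0.42  0.41 -0.08] op 0.114
0.40 t=94.4 [ 0.4238 -0.0719  0.0902] F [-2.3  0.6 20.5] T [ 0.1  -0.06  0.08] op 0.116
.3 t=94.7 [ 0.42   -0.0748  0.0872] F [-2.8 -4.7 12.7] T [-0.66  0.3  -0.02] op 0.115
```

```bash
python3 - <<'E'
from h import *
robot.set_gripper(.45); robot.wait(.2)
p=pinpos(.3); p[2]=.17; robot.move_straight(p); snap('wrist','w23.png')
robot.move_to(C(-.16,.0,.28),rot(PSI+np.pi))
h=hpos(0); h[2]=.22; robot.move_to(h,rot(PSI+np.pi)); c=snap('wrist','w24.png'); print(proj(c,hpos(0,0))); st()
E
```

```text
[317.32604335 230.47510027]
 t=99.2 [ 0.5288 -0.4104  0.2205] F [0.  0.6 1.3] T [ 0.04 -0.06  0.05] op 0.446
```

View pics/w23.png

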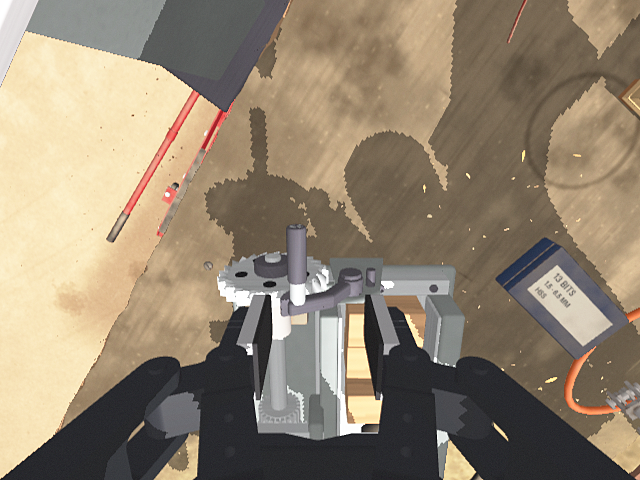

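View pics/w24.png

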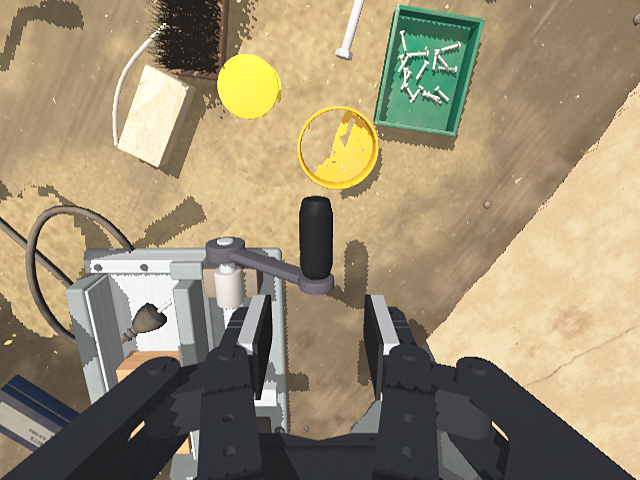

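```bash
python3 - <<'E'
from h import *
robot.move_straight(hpos(0.),max_speed=.1); st('down')
robot.set_gripper(0); st('grip')
for th in (.13,.26,.39,.52,.62,.68,.72):
    robot.move_straight(hpos(th),max_speed=.08); s=st('%.2f'%th)
    if np.linalg.norm(s['ft_force'])>45: break
p=toC(s['tool_pos']); print(p, np.arctan2(p[0]+.087,p[2]+.019-.052)+.9)
E
```

```text
down t=100.6 [ 0.5298 -0.4122  0.096 ] F [0.1 0.  0.3] T [ 0.05 -0.    0.01] op 0.448
grip t=100.9 [ 0.5309 -0.4113  0.0963] F [4.1 3.8 4.9] T [ 0.62 -0.72  0.09] op 0.235
0.13 t=101.2 [ 0.5361 -0.4073  0.1047] F [-0.  -2.4 -1.8] T [-0.57  0.2   0.05] op 0.234
0.26 t=101.5 [ 0.5428 -0.4023  0.1136] F [-2.8 -3.4 -0.7] T [-0.87  0.78  0.06] op 0.241
0.39 t=101.8 [ 0.5502 -0.3969  0.1214] F [-6.7 -5.5  2.6] T [-1.23  1.55  0.06] op 0.236
0.52 t=102.1 [ 0.5585 -0.3907  0.1284] F [-10.9  -5.6   8.8] T [-1.25  2.09  0.07] op 0.233
0.62 t=102.4 [ 0.5655 -0.3856  0.133 ] F [-14.3  -5.3  15.4] T [-1.18  2.69  0.02] op 0.237
0.68 t=102.7 [ 0.5693 -0.3828  0.135 ] F [-16.2  -5.4  17.9] T [-1.55  3.33 -0.04] op 0.235
0.72 t=102.9 [ 0.5718 -0.3809  0.1363] F [-17.5  -6.5  19.3] T [-1.69  3.67  0.04] op 0.232
[-0.11281554 -0.17138807  0.13626011] 0.6550166669371381
```

```bash
cat >> h.py <<'E'
def theta(p):
    p=toC(p); return np.arctan2(p[0]+.087,p[2]+.019-.052)+.9
E
python3 - <<'E'
from h import *
print(theta(np.array([.5315,-.412,.0949])))
for th in (.76,.80,.84,.88,.92):
    robot.move_straight(hpos(th),max_speed=.05); robot.wait(.15); s=st('%.2f'%th); print(theta(s['tool_pos']))
    if np.linalg.norm(s['ft_force'])>45: break
snap('wrist','w25.png')
E
```

```text
0.007971167659091671
0.76 t=103.3 [ 0.5765 -0.3776  0.1374] F [-14.   -3.9  19.7] T [-1.11  2.9   0.16] op 0.234
0.7096012967747969
0.80 t=103.7 [ 0.5806 -0.3745  0.1378] F [-13.3  -2.6  19.5] T [-0.86  2.52  0.02] op 0.231
0.7580835509485688
0.84 t=104.1 [ 0.5822 -0.3732  0.1381] F [-15.8  -4.9  21.2] T [-1.37  3.37  0.12] op 0.236
0.7776771781405236
0.88 t=104.5 [ 0.5827 -0.3729  0.1382] F [-21.9  -9.1  21.5] T [-2.05  4.37  0.03] op 0.234
0.7832506073987583
0.92 t=104.9 [ 0.5831 -0.3725  0.1383] F [-27.3 -13.7  23.2] T [-2.75  5.35  0.05] op 0.238
0.7887132787764759
```

View pics/w25.png

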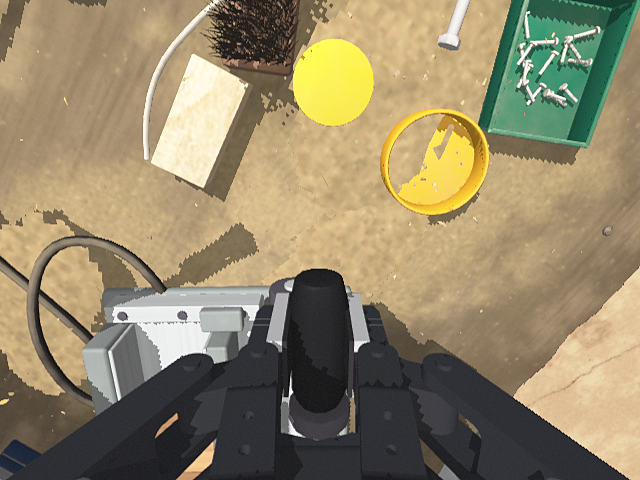

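```bash
python3 - <<'E'
from h import *
robot.move_straight(hpos(.84),max_speed=.05); s=st(); print(theta(s['tool_pos']))
robot.set_gripper(.45); p=hpos(.80); p[2]=.25; robot.move_straight(p)
robot.move_to(C(-.13,-.05,.34),rot(PSI-np.pi/2)); snap('wrist','w26.png');st()
robot.move_to(C(-.12,.10,.30),rot(PSI-np.pi/2)); snap('wrist','w27.png');st()
E
```

```text
t=105.3 [ 0.5819 -0.3735  0.1381] F [-17.1  -5.   21. ] T [-1.34  3.35  0.05] op 0.231
0.7740435295814985
 t=108.0 [ 0.4861 -0.2935  0.3394] F [-0.   0.2 -0.1] T [-0.02  0.01  0.03] op 0.446
 t=108.7 [ 0.4066 -0.1681  0.3007] F [-0.2  0.6 -0.4] T [-0.02  0.   -0.03] op 0.453
```

View pics/w26.png

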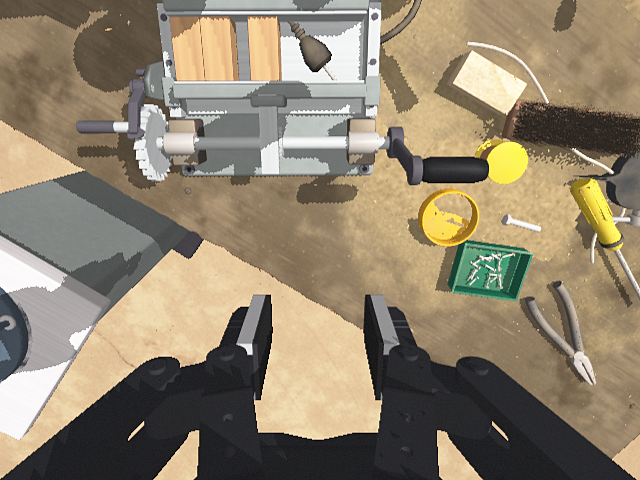

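View pics/w27.png

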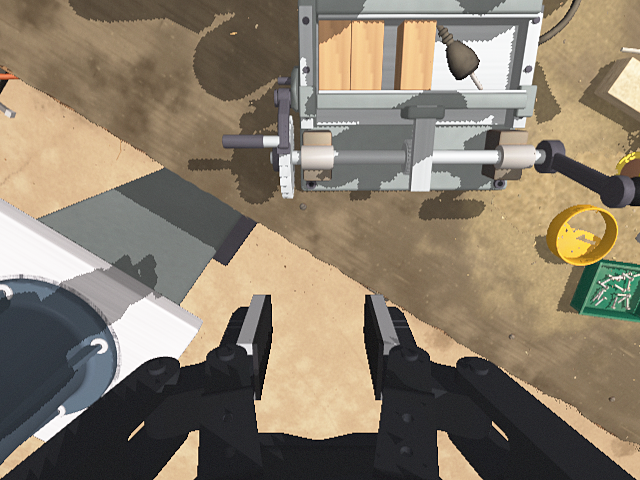

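```bash
python3 - <<'E'
from h import *
for f in ('w26','w27'):
    c=load(f); im=c['frame'][:150]; print(f,[ (q,proj(c,pinpos(q,0)).round(1)) for q in (-.1,.1,.25,.35,.5)])
    cr=cv2.imread(f'pics/{f}.png'); cr=cr[0:200,60:340] if f=='w26' else cr[0:210,200:560]
    k=780/cr.shape[1]; print(k); cv2.imwrite(f'pics/{f}a.png',cv2.resize(cr,None,fx=k,fy=k,interpolation=cv2.INTER_CUBIC))
E
```

```text
w26 [(-0.1, array([ 96.7, 126.6])), (0.1, array([ 91.4, 120.1])), (0.25, array([ 87.6, 114. ])), (0.35, array([ 85.2, 109.4])), (0.5, array([ 82. , 101.9]))]
2.7857142857142856
w27 [(-0.1, array([241.5, 140.8])), (0.1, array([239.5, 134. ])), (0.25, array([238.1, 127.5])), (0.35, array([237.2, 122.6])), (0.5, array([236. , 114.5]))]
2.1666666666666665
```

View pics/w27a.png

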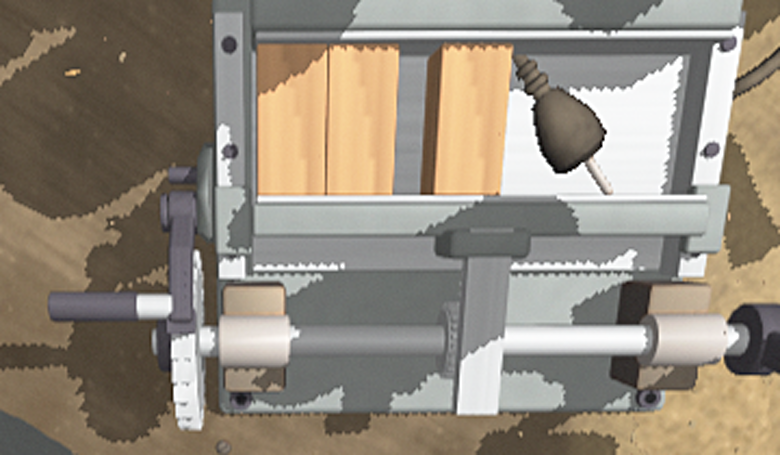

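View pics/w26a.png

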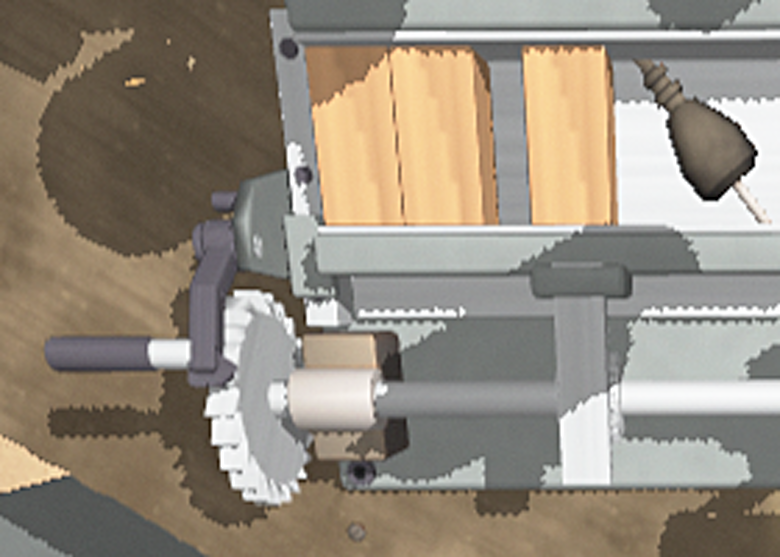

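```bash
python3 - <<'E'
from h import *
c=load('w27'); k=2.16667
for q in [(300,200),(420,198),(560,195)]: print('jaw',toC(cast(c,200+q[0]/k,q[1]/k,.06)))
for q in [(300,41),(560,41)]: print('fence?',toC(cast(c,200+q[0]/k,q[1]/k,.06)))
c=load('w26'); k=2.7857
for q in [(330,229),(600,228)]: print('jaw',toC(cast(c,60+q[0]/k,q[1]/k,.06)))
look('w28',(.45,.14,.33))
E
```

```text
jaw [-0.02597674  0.0795495   0.06      ]
jaw [-0.02519424  0.0278512   0.06      ]
jaw [-0.02401357 -0.03236601  0.06      ]
fence? [0.03483111 0.08056976 0.06      ]
fence? [ 0.03480486 -0.02551492  0.06      ]
jaw [-0.02538961  0.09293319  0.06      ]
jaw [-0.02520333 -0.00609654  0.06      ]
look t=110.0 [0.4507 0.139  0.3299] F [-0.4 -0.2  0.2] T [ 0.   -0.   -0.03] op 0.453
```

View pics/w28.png

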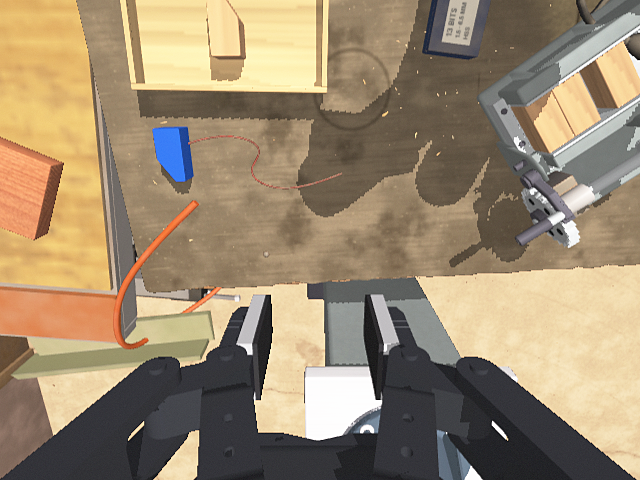

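```bash
python3 -c "
from plant import robot
print(robot.sign_off())"
```

```text
the job is handed in; nothing more can be done
None
```

The job is handed in at about 110 s of the 210 s allowed. The clamp is left locked on three sound blanks, and the one odd piece, the chipped blank, is in the scrap tray. `sign_off` gives no verdict, so the result rests on my own checks.

**What I did:**
- **Opening:** I threw the pawl over and drew the lever back to its stop.
- **Blanks:** I stood the three 60 mm blanks in the open clamp. Two were pushed tight together with the closed fingers.
- **Odd pieces:** I saw no short blank or wedge in any view. I left the blue look-alike and the pale block by the brush alone.
- **Closing:** I dropped the pawl back in and pushed the lever until it stopped at about 0.78 rad, with the force rising.

**Last checks, from the wrist camera:**
- **Jaw:** the gap from jaw to fence measures about 60 mm (jaw face at -25 mm, fence at +35 mm), so the jaw is at roughly 0.011–0.012 m.
- **Pawl:** the pin's picture position matches an angle of about -0.1 rad, which is in the teeth.
- **Blanks:** all three stand flat and squarely across between jaw and fence.
- **Batch area:** the chipped piece lies in the tray, and no batch piece is left on the bench.

**Not as planned or slightly off:**
- The third blank stands about 16 mm from the other two. A power plug lying on the clamp bed left no room to push it over.
- The lever stopped at 0.78 rad rather than the stated 0.75. I put this down to flex in the arm and small calibration error.
- The chipped piece was knocked about 2 cm aside during the run, so I measured it again before picking it up.

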